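# Tip the stoppers into the wash basket and hold it over the basin

## Task

Pick up the scoop tray, tip all five rubber stoppers out of its open front into the wire wash basket where it stands, and set the empty tray back down flat on the bench without dropping it. Then lift the basket by its handle and hold it steady and level over the middle of the wash basin, clear of its rim and with all the stoppers in it, so that I can rinse them; finish while still holding it there. Leave the bottles and the test-tube stand where they are.

Things in the scene. Friction and masses are not known exactly. Their poses are not given: they have to be found in the camera images.
- tray: Loose sheet-metal scoop tray, about 0.18 kg, 140 mm long (x) by 120 mm wide (y). Floor 3 mm thick; walls 3 mm thick, 32 mm high at the back and sides, sloping to 13 mm at the front of the sides; no wall at the front (+x). Origin: centre of the underside, z up. Starts flat on the bench left or right of the basket, the open front pointing away from the robot (yaw within 0.6 rad).
- tray_grip (a point): The tray's upright grip on its back wall: a black sleeved plate 10 mm thick (tray x), 70 mm wide (y), spanning 22 to 62 mm above the tray's underside, free in front and behind. This point is 66 mm behind the tray's middle, 136 mm behind the front edge, 44 mm above the underside. Axes: the tray's.
- tray_lip (a point): The middle of the tray's open front edge, on the floor's upper face (3 mm above the underside), 70 mm ahead of the tray's middle. Axes: the tray's (x outwards). Tipped, the stoppers slide out here: rubber on metal starts to slide at some 25 to 36 degrees, a stopper fallen on its side rolls sooner.
- stopper0_c (a point): The middle of a loose solid rubber stopper: a short tapered plug, 26 mm tall, 26 mm diameter at one end and 21 mm at the other, 18 g. All five are alike; they start standing on their wide ends in the tray, clear of its grip.
- stopper1_c (a point): The middle of a loose solid rubber stopper: a short tapered plug, 26 mm tall, 26 mm diameter at one end and 21 mm at the other, 18 g. All five are alike; they start standing on their wide ends in the tray, clear of its grip.
- stopper2_c (a point): The middle of a loose solid rubber stopper: a short tapered plug, 26 mm tall, 26 mm diameter at one end and 21 mm at the other, 18 g. All five are alike; they start standing on their wide ends in the tray, clear of its grip.
- stopper3_c (a point): The middle of a loose solid rubber stopper: a short tapered plug, 26 mm tall, 26 mm diameter at one end and 21 mm at the other, 18 g. All five are alike; they start standing on their wide ends in the tray, clear of its grip.
- stopper4_c (a point): The middle of a loose solid rubber stopper: a short tapered plug, 26 mm tall, 26 mm diameter at one end and 21 mm at the other, 18 g. All five are alike; they start standing on their wide ends in the tray, clear of its grip.
- basket: Loose wire wash basket, about 0.35 kg: inside 160 mm (its x) by 110 mm (y), outside 168 by 118 mm, rim 65 mm high, floor 4 mm thick. A rigid handle of 8 mm rod spans it along x: uprights at x = +-84 mm, bar 150 mm above the underside. On both long sides (+-y) it is open between rim and bar. Origin: centre of the underside, z up. Starts ahead of the robot, yaw within 0.4 rad.
- basket_handle (a point): The middle of the basket handle's black sleeved grip, 150 mm above the basket's underside: 90 mm long (the basket's x), 14 mm wide (y), 18 mm tall. Axes as the basket's.
- basin: The wash basin, an open rectangular plastic tub standing firm on the bench (it does not move), empty: 260 mm (its x) by 200 mm (y), 90 mm high. Origin: the centre of its underside. It stands on the other side of the basket from the tray, yaw within 0.15 rad.
- basin_rim (a point): The centre of the basin's mouth, at the height of its rim, 90 mm above the bench.
- wash_bottle_c (a point): A white wash bottle, 66 mm diameter, 172 mm tall with its bent spout, standing beyond the basket; this point is 70 mm up its axis. To be left alone.
- reagent_bottle_c (a point): A brown reagent bottle, 64 mm diameter, 140 mm tall, standing beyond the basket; this point is 60 mm up its axis. To be left alone.
- tube_stand_c (a point): A wooden test-tube stand with tubes, 50 mm (its x) by 180 mm (y), 113 mm tall, standing beyond the basket; this point is in its middle, 40 mm up. To be left alone.

How it is judged:
On the way, in this order (a step that is already met when the one before it is completed fails the run):
1. the tray is lifted at least 30 mm off the bench with all five stoppers in it (height (world z) of tray above 0.03 m and x of stopper0_c in the frame of tray between -0.07 and 0.07 m and y of stopper0_c in the frame of tray between -0.06 and 0.06 m and z of stopper0_c in the frame of tray between 0 and 0.06 m and x of stopper1_c in the frame of tray between -0.07 and 0.07 m and y of stopper1_c in the frame of tray between -0.06 and 0.06 m and z of stopper1_c in the frame of tray between 0 and 0.06 m and x of stopper2_c in the frame of tray between -0.07 and 0.07 m and y of stopper2_c in the frame of tray between -0.06 and 0.06 m and z of stopper2_c in the frame of tray between 0 and 0.06 m and x of stopper3_c in the frame of tray between -0.07 and 0.07 m and y of stopper3_c in the frame of tray between -0.06 and 0.06 m and z of stopper3_c in the frame of tray between 0 and 0.06 m and x of stopper4_c in the frame of tray between -0.07 and 0.07 m and y of stopper4_c in the frame of tray between -0.06 and 0.06 m and z of stopper4_c in the frame of tray between 0 and 0.06 m), for 0.1 s.
2. the tray is tipped (more than 0.3 rad) with its open front above the basket (angle between tray's own z axis and vertical above 0.3 rad and horizontal distance between tray_lip and basket below 0.12 m and height (world z) of tray_lip above 0.05 m).
3. all five stoppers are in the basket, which stands upright on the bench (x of stopper0_c in the frame of basket between -0.08 and 0.08 m and y of stopper0_c in the frame of basket between -0.055 and 0.055 m and z of stopper0_c in the frame of basket between 0 and 0.065 m and x of stopper1_c in the frame of basket between -0.08 and 0.08 m and y of stopper1_c in the frame of basket between -0.055 and 0.055 m and z of stopper1_c in the frame of basket between 0 and 0.065 m and x of stopper2_c in the frame of basket between -0.08 and 0.08 m and y of stopper2_c in the frame of basket between -0.055 and 0.055 m and z of stopper2_c in the frame of basket between 0 and 0.065 m and x of stopper3_c in the frame of basket between -0.08 and 0.08 m and y of stopper3_c in the frame of basket between -0.055 and 0.055 m and z of stopper3_c in the frame of basket between 0 and 0.065 m and x of stopper4_c in the frame of basket between -0.08 and 0.08 m and y of stopper4_c in the frame of basket between -0.055 and 0.055 m and z of stopper4_c in the frame of basket between 0 and 0.065 m and height (world z) of basket below 0.01 m and angle between basket's own z axis and vertical below 0.08 rad), for 0.2 s.
4. the tray is set down flat on the bench and let go, the basket still standing on the bench (height (world z) of tray below 0.008 m and angle between tray's own z axis and vertical below 0.08 rad and contact force between the fingers and tray below 0.1 N and height (world z) of basket below 0.02 m), for 0.2 s.
At the end, for the whole second after the job is handed in: All stoppers in the basket, below its rim; tray flat on the bench (0.08 rad), let go; basket gripped within 60 mm of its handle's middle, at rest (0.03 m/s), level (0.15 rad), underside over 98 mm up (basin rim 90), centre within 50 mm of the basin's, carried by the gripper alone (x of stopper0_c in the frame of basket between -0.08 and 0.08 m and y of stopper0_c in the frame of basket between -0.055 and 0.055 m and z of stopper0_c in the frame of basket between 0 and 0.065 m and x of stopper1_c in the frame of basket between -0.08 and 0.08 m and y of stopper1_c in the frame of basket between -0.055 and 0.055 m and z of stopper1_c in the frame of basket between 0 and 0.065 m and x of stopper2_c in the frame of basket between -0.08 and 0.08 m and y of stopper2_c in the frame of basket between -0.055 and 0.055 m and z of stopper2_c in the frame of basket between 0 and 0.065 m and x of stopper3_c in the frame of basket between -0.08 and 0.08 m and y of stopper3_c in the frame of basket between -0.055 and 0.055 m and z of stopper3_c in the frame of basket between 0 and 0.065 m and x of stopper4_c in the frame of basket between -0.08 and 0.08 m and y of stopper4_c in the frame of basket between -0.055 and 0.055 m and z of stopper4_c in the frame of basket between 0 and 0.065 m and height (world z) of tray below 0.008 m and angle between tray's own z axis and vertical below 0.08 rad and contact force between the fingers and tray below 0.1 N and height (world z) of basket above 0.098 m and horizontal distance between basket and basin_rim below 0.05 m and angle between basket's own z axis and vertical below 0.15 rad and linear speed of basket below 0.03 m/s and angular speed of basket below 0.15 rad/s and contact force between the fingers and basket above 1 N and distance between the grasp point and basket_handle below 0.06 m and contact force between basket and basin below 0.05 N and contact force between basket and tray below 0.05 N); the arm keeps its last pose, push and grip.
It fails at once if the tray is let go or dropped more than 30 mm above the bench (height (world z) of tray above 0.03 m and contact force between the fingers and tray below 0.01 N).
It fails at once if the wash bottle is pushed more than 30 mm or tipped (distance of wash_bottle_c from where it was at the start of the episode above 0.03 m or angle between wash_bottle_c's own z axis and vertical above 0.3 rad).
It fails at once if the reagent bottle is pushed more than 30 mm or tipped (distance of reagent_bottle_c from where it was at the start of the episode above 0.03 m or angle between reagent_bottle_c's own z axis and vertical above 0.3 rad).
It fails at once if the tube stand is pushed more than 30 mm or tipped (distance of tube_stand_c from where it was at the start of the episode above 0.03 m or angle between tube_stand_c's own z axis and vertical above 0.3 rad).
It also fails if it takes over 72 s, if anything falls off the work surface, if the arm or the gripper's body presses on something with over 40 N, if the wrist force passes 120 N, or if a joint passes its speed limit or range.

## Robot

A 7-joint arm with a two-finger parallel gripper is mounted at the origin on the work surface. World frame = base frame: x ahead of the robot, y to its left, z up, the work surface at z = 0. Lengths are in m, angles in rad, forces in N, time in s.
With the tool pointing down it reaches from about 0.4 to 0.925 m from the base axis. Payload 5.6 kg.
Tool frame: the origin (TCP) lies between the finger pads; the fingertips stand 11 mm ahead of it and the grasp point (between the pads) lies 8 mm behind it; z points along the fingers, y is the direction in which the jaws open and shut (so a half turn about z gives the same grasp; the last joint's range is limited). The gripper opens to 85 mm and grips with 20 to 120 N. Pads are 22 mm wide; open, the fingers measure 114 mm over their backs; the gripper's body (76 mm by 85 mm) begins 54 mm behind the grasp point. The pads swing forward as they close: fully open they stand 13 mm farther back than shut.
Start: joints at [-1.286, 0.468, -0.012, 1.603, 0.006, 1.071, -0.056], TCP at [0.209, 0.615, 0.242] pointing down, gripper open.
Joint ranges: [-2.53, 2.53], [-0.31, 2.02], [-1.57, 1.55], [0.28, 2.44], [-1.29, 4.43], [0.15, 1.84], [-2.92, 2.92]. Speed limits (rad/s): [2.57, 2.57, 3.14, 3.14, 3.14, 3.14, 3.14].

## Interface

Orientations are given as a unit quaternion [x, y, z, w].
In Python, from bench import robot gives the robot as it stands.
- The arm moves only by the tool apply_moves, never from a script. Its argument "plan" is a list that holds one entry, the list of rows, each a list of 7 numbers: the turn, a rotation vector about the world's x, y, z in degrees, then the shift along the world's x, y, z in cm, then the finger opening in cm, from 0 to 8.54. In form: [[[wx, wy, wz, x, y, z, claw], ...]]. A call has exactly 8 rows; each row shifts and turns the pose as measured when the row begins; what a row does not reach is not made up. A row lasts 1/8 s, in which the tool goes at most 62.5 mm and 10.7 degrees, less where a joint would pass 70% of its speed; a pose out of reach is approached as far as the arm can. A call is refused whole if a number of a shift passes 6.25 or a number of a turn 10.7, either way. A call with a gripper value outside its range is refused whole. The fingers move at their own pace and stop on an object; "grip_force" is the grip in N (left out, the last holds). Time passes only in rows, so rows that do not move let the fingers close, or fill a call up. It gives the time, the measured TCP pose, the force and the opening at its end, in the units of the state.
- robot.get_obs(): the state, without advancing time (a new reading comes with each control period).
- robot.read_camera(name): name is "scene" or "top" or "wrist"; returns a dict with "pixels" (480x640x3 uint8, blue, green, red), "intrinsics" (3x3 intrinsics, pixels), "R" (3x3) and "t" (3): a world point X has camera coordinates R X + t. Camera axes: x right, y down, z forward; pixel columns grow to the right and rows downward; lengths in m; the calibration is good to about 2 mm. The wrist camera is an equidistant fisheye: a pixel r from the principal point sees the ray r / f radians off the axis. A picture is of the moment at which its call begins. There is no depth.
- robot.close_job(): hands the job in, once; it reports no verdict.
The state is a dict: "time": time; "qpos": joint angles; "qvel": joint speeds; "effort": joint torques, N m; "tcp_pos": TCP position; "orientation": TCP orientation; "wrist_force": force on the tool from outside, world axes, zero at the start; "moment": the same for the moment, N m; "finger_gap": finger opening in m.
Only numpy, scipy, OpenCV 4.12 (cv2) and the standard library are available. Lean on these libraries where they do the work, as an engineer would, in place of code of your own. Each camera call takes 0.05 s, during which the arm holds its last target.

## Working session

There is one attempt and no reset: what is moved stays moved. The work goes in short steps, Python scripts to look and compute and a tool call to move; the robot and the scene stay as the last step left them, time stands still between calls to the robot, and variables do not carry over. Pictures are saved under pics/ and viewed, and the job is handed in when it is done.

Besides the shell and the picture viewer there is one more tool, called after "Call:" as name(argument=value, ...) on one line, values as JSON. apply_moves: Moves the arm, as the interface text tells. Its arguments: {"type":"object","properties":{"plan":{"type":"array","items":{"type":"array","items":{"type":"array","items":{"type":"number"}}}},"grip_force":{"type":"number"}},"required":["plan"]}

```bash
ls; mkdir -p pics; python3 - <<'E'
from bench import robot
import cv2
o=robot.get_obs();print(o)
for n in ["scene","top","wrist"]:
    c=robot.read_camera(n);cv2.imwrite(f"pics/{n}0.png",c["pixels"]);print(n,c["intrinsics"],c["R"],c["t"])
E
```

```text
pics
{'time': 0.0, 'qpos': array([-1.28599145,  0.46836476, -0.0115949 ,  1.60367896,  0.00601357,
        1.07139192, -0.05631016]), 'qvel': array([ 1.17245494e-04, -5.67980791e-04, -5.51603018e-04,  1.10649200e-04,
       -1.55360032e-03,  6.80893862e-05, -9.83702099e-04]), 'effort': array([ 4.10435850e-04, -5.32389235e+01,  2.09576340e-02, -2.51305282e+01,
        1.12411275e-02,  7.91123312e-03,  1.31447450e-05]), 'tcp_pos': array([0.20916895, 0.61483001, 0.24132347]), 'orientation': array([ 1.63206211e-01,  9.86591564e-01, -9.01100782e-04, -7.73799600e-05]), 'wrist_force': array([-0.13977853, -1.31696838,  1.13086294]), 'moment': array([0.00109096, 0.0649564 , 0.07712289]), 'finger_gap': 0.08516392264371458}
scene [[518.035726     0.         306.58661737]
 [  0.         518.035726   239.42069743]
 [  0.           0.           1.        ]] [[ 0.77475161  0.63212106 -0.01352402]
 [ 0.48652502 -0.60969139 -0.6257554 ]
 [-0.40379865  0.47822523 -0.7799021 ]] [-0.43346057 -0.23357701  1.40129484]
top [[580.26213269   0.         310.86403898]
 [  0.         580.26213269 235.4376763 ]
 [  0.           0.           1.        ]] [[ 0.00553198 -0.99996098  0.0068877 ]
 [-0.9818795  -0.00673644 -0.18938654]
 [ 0.18942555 -0.00571521 -0.98187845]] [-0.03068981  0.60071164  1.09809565]
wrist [[371.64829954   0.         311.30706609]
 [  0.         371.64829954 236.70667821]
 [  0.           0.           1.        ]] [[ 0.32116644  0.94702141 -0.00160544]
 [ 0.90461451 -0.30628235  0.29641813]
 [ 0.2802226  -0.09665186 -0.95505692]] [-0.64944578 -0.03942843  0.37922685]
```

View pics/scene0.png

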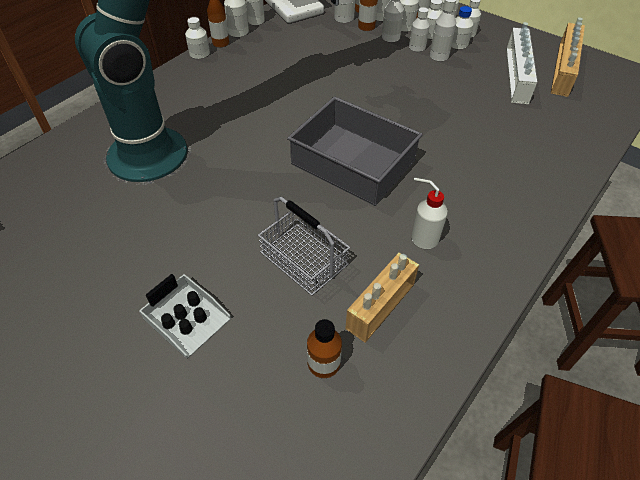

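View pics/top0.png

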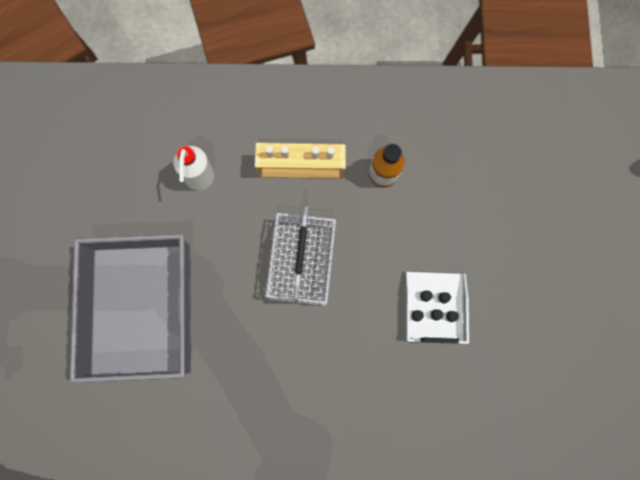

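View pics/wrist0.png

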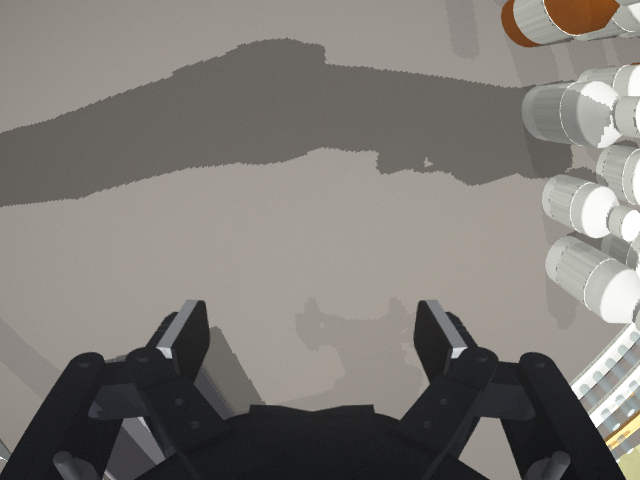

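The scene camera shows the tray at about (185,315), the basket at (305,245) and the basin at (355,150). In the top view they are at (437,308), (301,258) and (130,308). The wrist camera sees only empty bench and the arm's shadow. I'll enlarge crops to measure corners.

```bash
cat > h.py <<'E'
import numpy as np, cv2
from bench import robot
def cam(n):
    c=robot.read_camera(n);return c
def crop(img,x0,y0,x1,y1,s,fn):
    c=cv2.resize(img[y0:y1,x0:x1],None,fx=s,fy=s,interpolation=cv2.INTER_CUBIC)
    for i in range(x0-x0%-20 if x0%20 else x0,x1,20):
        cv2.putText(c,str(i),(int((i-x0)*s),10),0,.35,(0,255,255),1);cv2.line(c,(int((i-x0)*s),12),(int((i-x0)*s),20),(0,255,255),1)
    for j in range(y0+(-y0)%20,y1,20):
        cv2.putText(c,str(j),(0,int((j-y0)*s)),0,.35,(0,255,255),1);cv2.line(c,(24,int((j-y0)*s)),(32,int((j-y0)*s)),(0,255,255),1)
    cv2.imwrite(fn,c)
def ray(c,u,v,fish=False):
    K,R,t=c["intrinsics"],c["R"],c["t"]
    x=(u-K[0,2])/K[0,0];y=(v-K[1,2])/K[1,1]
    if fish:
        th=np.hypot(x,y);d=np.array([np.sin(th)*x/th,np.sin(th)*y/th,np.cos(th)])
    else: d=np.array([x,y,1.])
    return -R.T@t, R.T@d/np.linalg.norm(d)
def onz(c,u,v,z,fish=False):
    o,d=ray(c,u,v,fish);return o+d*(z-o[2])/d[2]
def proj(c,X,fish=False):
    p=c["R"]@np.asarray(X)+c["t"];K=c["intrinsics"]
    if fish:
        r=np.hypot(p[0],p[1]);th=np.arctan2(r,p[2]);q=p[:2]/r*th
    else: q=p[:2]/p[2]
    return q*K[0,0]+K[:2,2]
def tri(rays):
    A=0;b=0
    for o,d in rays:
        P=np.eye(3)-np.outer(d,d);A=A+P;b=b+P@o
    X=np.linalg.solve(A,b);return X,[np.linalg.norm((np.eye(3)-np.outer(d,d))@(X-o)) for o,d in rays]
E
python3 - <<'E'
from h import *
t=cv2.imread('pics/top0.png');s=cv2.imread('pics/scene0.png')
crop(t,390,260,490,350,8,'pics/t_tray.png');crop(t,250,200,350,310,5.4,'pics/t_bask.png')
crop(s,130,265,240,360,7,'pics/s_tray.png');crop(s,250,190,360,300,5.4,'pics/s_bask.png')
E
```

```text
(no output)
```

View pics/t_tray.png

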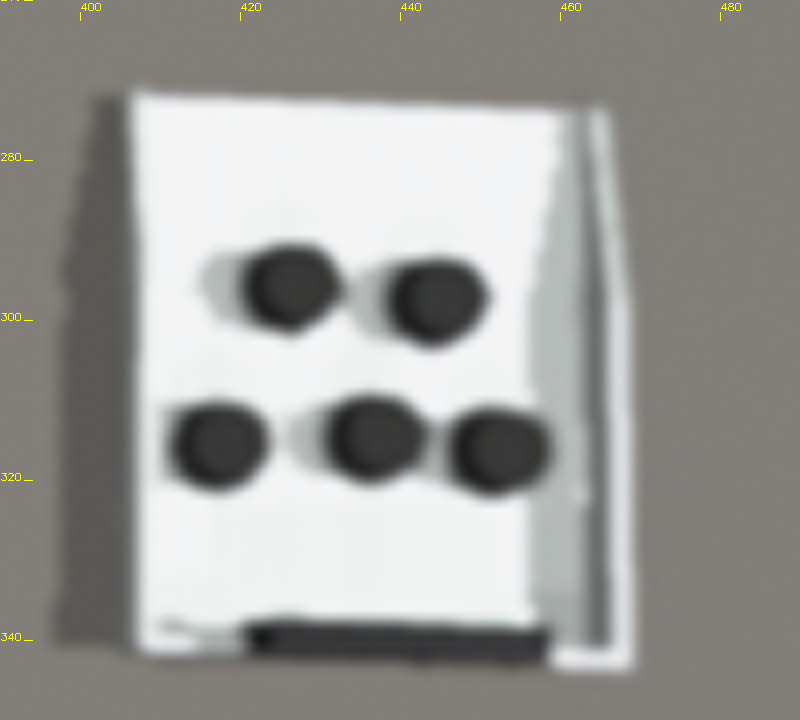

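View pics/s_tray.png

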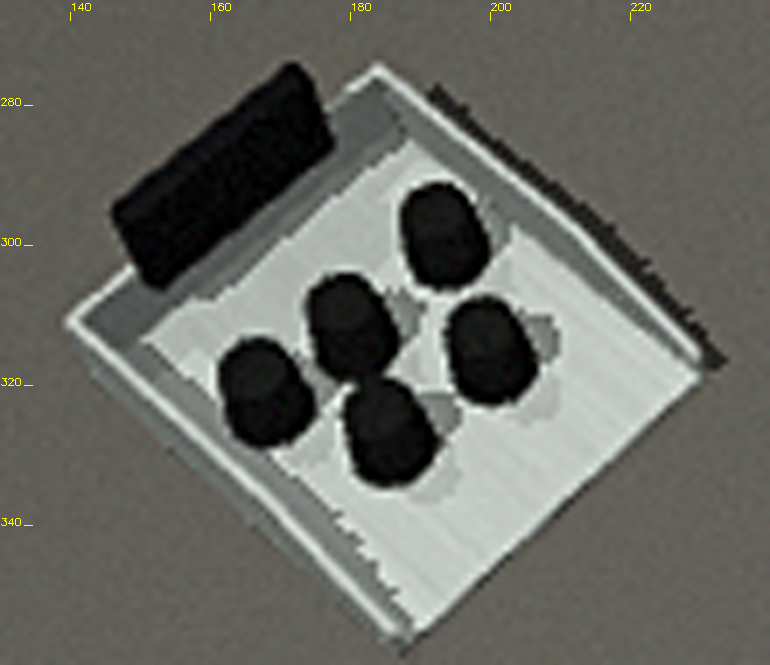

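View pics/t_bask.png

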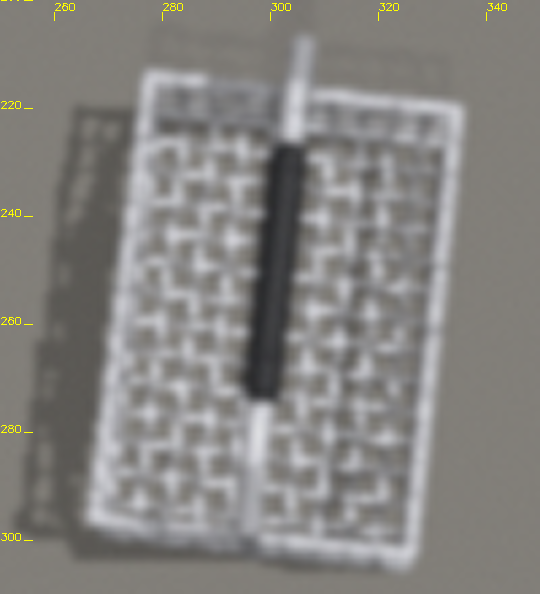

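View pics/s_bask.png

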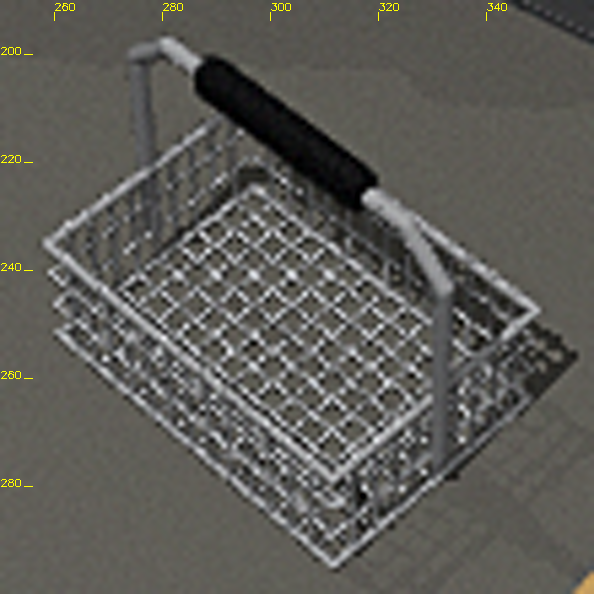

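```bash
cat > fit.py <<'E'
from h import *
from scipy.optimize import least_squares
def fit(obs,pts,g,fz=True):
    # obs: list of (cam, ptname,u,v,fish)
    def pose(p):
        c,s=np.cos(p[3]),np.sin(p[3]);R=np.array([[c,-s,0],[s,c,0],[0,0,1]]);return R,np.array(p[:3])
    def f(p):
        R,t=pose(p);return np.concatenate([proj(c,R@np.array(pts[n])+t,fi)-[u,v] for c,n,u,v,fi in obs])
    r=least_squares(f,g,loss='soft_l1');return r.x,f(r.x).reshape(-1,2)
tray={'bl':(-.07,.06,.032),'br':(-.07,-.06,.032),'fl':(.07,.06,.013),'fr':(.07,-.06,.013),'ffl':(.07,.06,.003),'ffr':(.07,-.06,.003)}
bask={'pp':(.084,.059,.065),'pm':(.084,-.059,.065),'mm':(-.084,-.059,.065),'mp':(-.084,.059,.065),'hp':(.045,0,.150),'hm':(-.045,0,.150)}
basin={'pp':(.13,.1,.09),'pm':(.13,-.1,.09),'mm':(-.13,-.1,.09),'mp':(-.13,.1,.09)}
E
python3 - <<'E'
from fit import *
T=cam('top');S=cam('scene')
print('cams',-T['R'].T@T['t'],-S['R'].T@S['t'])
np.set_printoptions(precision=4,suppress=True)
o=[(T,'fl',406.5,271.8,0),(T,'fr',465.5,273.8,0),(T,'br',469,343.3,0),(T,'bl',407.3,341.5,0),(S,'bl',184,275,0),(S,'br',140,310.5,0),(S,'ffl',230,318.5,0),(S,'fr',186.5,353,0)]
print('tray',*fit(o,tray,[.5,-.2,0,0]))
o=[(T,'pp',277,214,0),(T,'pm',335,219.5,0),(T,'mm',326,304,0),(T,'mp',267,297,0),(T,'hp',303.2,226.5,0),(T,'hm',298,273.5,0),(S,'mm',259,234.5,0),(S,'pm',312,276.5,0),(S,'pp',349,247,0),(S,'mp',292,211,0),(S,'hm',288.5,204.5,0),(S,'hp',316.5,225,0)]
print('bask',*fit(o,bask,[.5,0,0,0]))
o=[(T,'pp',75,240,0),(T,'pm',184,235,0),(T,'mm',185,378,0),(T,'mp',71,381,0),(S,'mp',337,99,0),(S,'pp',420,134,0),(S,'mm',290,140,0)]
print('basin',*fit(o,basin,[.5,.3,0,0]))
for u,v in [(427,296),(444,298),(417.5,316),(436.5,315.5),(452,316.5)]: print('stop',onz(T,u,v,.029))
print('tri grip top mid',tri([ray(T,439.5,340),ray(S,158.5,285)]))
print('tri handle',tri([ray(T,300.6,250),ray(S,302.5,214.7)]))
for n,u,v in [('wash',193,170),('reag',387,165)]: print(n,onz(T,u,v,.07))
for u,v in [(255,145),(345,145)]: print('stand',onz(T,u,v,.1))
print('wash',tri([ray(T,186,156),ray(S,436,198)]), 'reag',tri([ray(T,392,154),ray(S,324,328)]))
E
```

```text
cams [ 0.38198885 -0.02036611  1.19217454] [ 1.0153063  -0.53854489  0.94084858]
tray [ 0.4641 -0.2809 -0.0037 -0.0325] [[-0.4091 -0.2446]
 [-1.0192  0.0169]
 [-1.0954 -0.2738]
 [-0.0866 -0.8276]
 [-0.676  -0.8414]
 [-1.7375  0.3321]
 [ 0.0728 -0.436 ]
 [-1.5237  3.1456]]
bask [ 0.5554 -0.0079 -0.0038 -0.0976] [[-0.8388 -0.6674]
 [-0.0923 -0.1448]
 [ 0.6785 -0.602 ]
 [-0.7112  0.0936]
 [-0.002   0.1608]
 [-0.0397  1.5281]
 [-2.5815  0.5877]
 [-1.0079  2.8231]
 [ 0.4634 -0.2267]
 [ 2.8167 -4.4829]
 [-2.1011 -0.8345]
 [ 0.9476  1.668 ]]
basin [ 0.4577  0.3187 -0.0038  0.0548] [[ 1.706   0.6278]
 [-3.5505  0.7543]
 [-3.5918 -4.6421]
 [ 1.9173 -2.1325]
 [-2.5913 -0.6602]
 [ 0.0726  0.5003]
 [-0.348  -1.8831]]
stop [ 0.4844 -0.2606  0.029 ]
stop [ 0.4806 -0.2945  0.029 ]
stop [ 0.4445 -0.2403  0.029 ]
stop [ 0.4457 -0.2783  0.029 ]
stop [ 0.4439 -0.3091  0.029 ]
tri grip top mid (array([ 0.3964, -0.2777,  0.0562]), [np.float64(0.0016256227961856326), np.float64(0.0016256227961855439)])
tri handle (array([ 0.5567, -0.0075,  0.1474]), [np.float64(0.0005253991743383919), np.float64(0.0005253991743383347)])
wash [0.7308 0.2108 0.07  ]
reag [ 0.7443 -0.1798  0.07  ]
stand [0.7738 0.0846 0.1   ]
stand [ 0.7753 -0.0932  0.1   ]
wash (array([0.7401, 0.2135, 0.1338]), [np.float64(0.00179922873987046), np.float64(0.0017992287398705435)]) reag (array([ 0.7466, -0.1799,  0.1336]), [np.float64(0.0011494316685104707), np.float64(0.0011494316685105286)])
```

Call:
apply_moves(plan=[[[0, 0, -4.5, 3.5, -4.9, 0, 2.6], [0, 0, -4.5, 3.5, -4.9, 0, 2.6], [0, 0, -4.5, 3.5, -4.9, 0, 2.6], [0, 0, -4.5, 3.5, -4.9, 0, 2.6], [0, 0, -4.5, 3.5, -4.9, 0, 2.6], [0, 0, -4.5, 3.5, -4.9, 0, 2.6], [0, 0, -4.5, 3.5, -4.9, 0, 2.6], [0, 0, -4.5, 3.5, -4.9, 0, 2.6]]], grip_force=60)

```text
time: 1.25
tcp_pos: [0.4914, 0.2148, 0.2418]
orientation: [0.464, 0.886, 0.002, -0.0]
wrist_force: [1.5, -0.1, -0.1]
finger_gap: 0.0257
```

```bash
cat > st.py <<'E'
from h import *
from scipy.spatial.transform import Rotation as Rn
np.set_printoptions(precision=4,suppress=True)
o=robot.get_obs();R=Rn.from_quat(o['orientation']).as_matrix()
print('t',o['time'],'q',o['qpos'],'p',o['tcp_pos'],'gap',o['finger_gap'],'\nF',o['wrist_force'],'toolY',R[:,1],'Z',R[:,2],'jaw az',np.degrees(np.arctan2(R[1,1],R[0,1])))
import json
open('log.txt','a').write(json.dumps([list(o['qpos']),list(o['tcp_pos']),list(o['orientation'])])+'\n')
E
python3 st.py
```

```text
t 1.25 q [-0.7197  0.2748  0.2948  1.9008 -0.0992  0.977   0.2254] p [0.4914 0.2148 0.2418] gap 0.025659842234985387 
F [ 1.4543 -0.0634 -0.0985] toolY [0.8223 0.5691 0.0031] Z [ 0.001  0.004 -1.   ] jaw az 34.686801336365065
```

Call:
apply_moves(plan=[[[0, 0, -4.6, -1.0, -6.1, -0.5, 2.6], [0, 0, -4.6, -1.0, -6.1, -0.5, 2.6], [0, 0, -4.6, -1.0, -6.1, -0.5, 2.6], [0, 0, -4.6, -1.2, -6.1, -0.5, 2.6], [0, 0, -4.6, -1.2, -6.1, -0.5, 2.6], [0, 0, -4.6, -1.2, -6.1, -0.5, 2.6], [0, 0, -4.6, -1.4, -6.1, -0.5, 2.6], [0, 0, -4.6, -1.4, -6.1, -0.5, 2.6]]])

```text
time: 2.25
tcp_pos: [0.4002, -0.2753, 0.2042]
orientation: [0.728, 0.686, 0.005, 0.005]
wrist_force: [1.2, 0.2, 0.0]
finger_gap: 0.0256
```

```bash
python3 st.py; python3 - <<'E'
from h import *
c=cam('wrist');cv2.imwrite('pics/wrist1.png',c['pixels']);np.savez('w1.npz',**c)
E
```

```text
t 2.25 q [-0.0556  0.263   0.6938  2.0749 -0.2305  0.8647  0.7117] p [ 0.4002 -0.2753  0.2042] gap 0.025597939811605543 
F [1.2029 0.236  0.0042] toolY [ 0.9982 -0.0586  0.0134] Z [ 0.0134 -0.0001 -0.9999] jaw az -3.3606318025829722
```

View pics/wrist1.png

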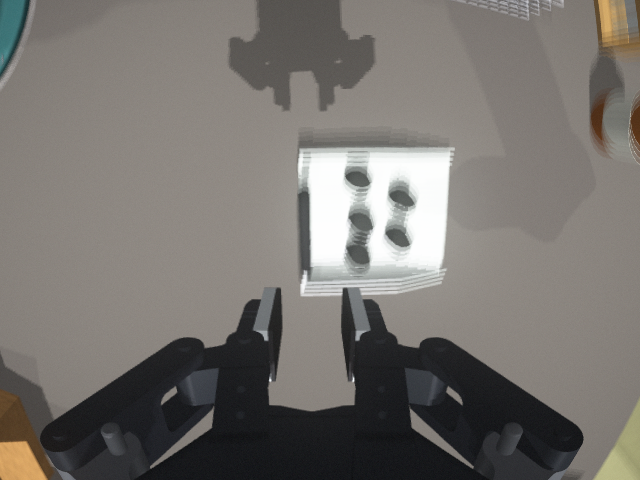

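Moving blurred this wrist picture. The tray's grip is the dark bar at about (305,225) and the stoppers are at (350-405,180-255). I'll correct the tilt, go lower, let it settle and look again.

Call:
apply_moves(plan=[[[0, 0.8, 1.4, -0.2, -0.4, -2.5, 2.6], [0, 0, 0, 0, 0, -2.5, 2.6], [0, 0, 0, 0, 0, -2, 2.6], [0, 0, 0, 0, 0, -1, 2.6], [0, 0, 0, 0, 0, 0, 2.6], [0, 0, 0, 0, 0, 0, 2.6], [0, 0, 0, 0, 0, 0, 2.6], [0, 0, 0, 0, 0, 0, 2.6]]])

```text
time: 3.3
tcp_pos: [0.3955, -0.291, 0.1248]
orientation: [0.725, 0.689, -0.002, 0.004]
wrist_force: [0.2, 0.4, -1.1]
finger_gap: 0.0261
```

```bash
python3 st.py; python3 - <<'E'
from h import *
c=cam('wrist');cv2.imwrite('pics/wrist2.png',c['pixels']);np.savez('w2.npz',**c)
crop(c['pixels'],240,60,560,300,2.5,'pics/wrist2c.png')
E
```

```text
t 3.3 q [ 0.0488  0.4146  0.6248  2.117  -0.3632  0.7064  0.8607] p [ 0.3955 -0.291   0.1248] gap 0.0261107207780659 
F [ 0.2447  0.4142 -1.0834] toolY [ 0.9987 -0.0509  0.004 ] Z [ 0.0035 -0.009  -1.    ] jaw az -2.9195833436093293
```

View pics/wrist2c.png

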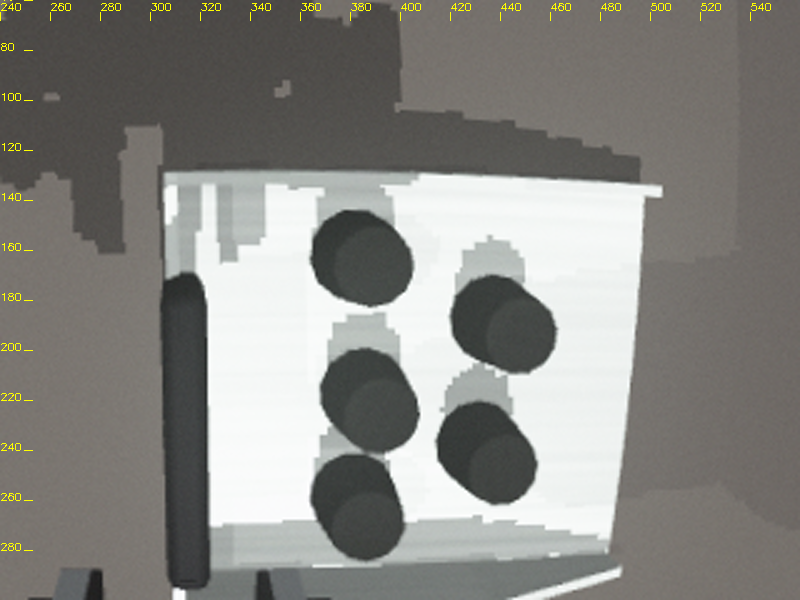

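The tray shows sharply: the grip bar runs from (305-323,170) to (308-324,294), and all five stoppers are standing.

```bash
python3 - <<'E'
from fit import *
np.set_printoptions(precision=4,suppress=True)
c=dict(np.load('w2.npz'));print('cam',-c['R'].T@c['t'])
T=cam('top')
for u,v in [(305,175),(322.5,175),(308,290),(323.5,290),(314,168),(316,294)]: print(u,v,onz(c,u,v,.062,True))
print('front floor',onz(c,498,137,.003,True),onz(c,484,279,.003,True),'back stopper tops',onz(c,389,166,.029,True),onz(c,392,226,.029,True),onz(c,387,270,.029,True))
w1=c
print(tri([ray(c,315,231,True),ray(T,439.5,340)]))
E
```

```text
cam [ 0.3997 -0.2139  0.2555]
305 175 [ 0.3955 -0.2419  0.062 ]
322.5 175 [ 0.4046 -0.2423  0.062 ]
308 290 [ 0.3936 -0.3081  0.062 ]
323.5 290 [ 0.4025 -0.3086  0.062 ]
314 168 [ 0.4004 -0.2384  0.062 ]
316 294 [ 0.3981 -0.3109  0.062 ]
front floor [ 0.5367 -0.2252  0.003 ] [ 0.5336 -0.3377  0.003 ] back stopper tops [ 0.447 -0.243  0.029] [ 0.449  -0.2819  0.029 ] [ 0.4462 -0.3125  0.029 ]
(array([ 0.3985, -0.2826,  0.0294]), [np.float64(0.0007518355791535012), np.float64(0.0007518355791533803)])
```

Call:
apply_moves(plan=[[[0.5, 0.2, 1.0, 0.3, 1.5, 0, 2.6], [0, 0, 0, 0, 0, 0, 2.6], [0, 0, 0, 0, 0, -1, 2.6], [0, 0, 0, 0, 0, -1.5, 2.6], [0, 0, 0, 0, 0, -1, 2.6], [0, 0, 0, 0, 0, -0.5, 2.6], [0, 0, 0, 0, 0, 0, 2.6], [0, 0, 0, 0, 0, 0, 2.6]]])

```text
time: 4.4
tcp_pos: [0.398, -0.2747, 0.081]
orientation: [0.719, 0.695, -0.0, -0.001]
wrist_force: [0.1, -0.7, -0.3]
finger_gap: 0.0259
```

```bash
python3 st.py
```

```text
t 4.4 q [ 0.0794  0.4865  0.557   2.1441 -0.4364  0.6237  0.9126] p [ 0.398  -0.2747  0.081 ] gap 0.02593359851519378 
F [ 0.0549 -0.6993 -0.2974] toolY [ 0.9995 -0.0326 -0.0022] Z [-0.0021  0.001  -1.    ] jaw az -1.8661529976174014
```

Call:
apply_moves(plan=[[[0, 0, 0, 0.1, 0, -1.2, 2.6], [0, 0, 0, 0, 0, -1.2, 2.6], [0, 0, 0, 0, 0, -1.2, 2.6], [0, 0, 0, 0, 0, -0.7, 2.6], [0, 0, 0, 0, 0, 0, 2.6], [0, 0, 0, 0, 0, 0, 2.6], [0, 0, 0, 0, 0, 0, 2.6], [0, 0, 0, 0, 0, 0, 2.6]]])

```text
time: 5.4
tcp_pos: [0.3995, -0.2749, 0.0354]
orientation: [0.718, 0.696, -0.0, -0.001]
wrist_force: [0.2, -0.3, 0.5]
finger_gap: 0.0259
```

```bash
python3 st.py;  python3 - <<'E'
from h import *
c=cam('wrist');cv2.imwrite('pics/wrist3.png',c['pixels'])
E
```

```text
t 5.4 q [ 0.1421  0.572   0.4808  2.15   -0.5153  0.5328  0.9771] p [ 0.3995 -0.2749  0.0354] gap 0.02585723631609191 
F [ 0.2102 -0.3391  0.486 ] toolY [ 0.9995 -0.0325 -0.001 ] Z [-0.001   0.0006 -1.    ] jaw az -1.860712646820605
```

View pics/wrist3.png

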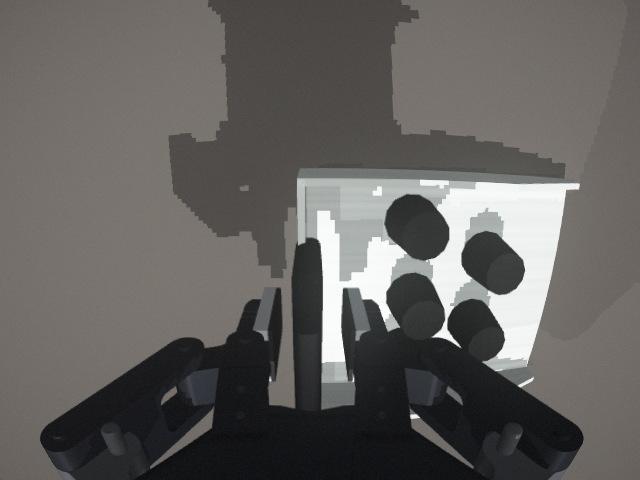

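The grip plate, at (308,240-410), is between the two pads at (272,335) and (350,335). I'll close on it now.

Call:
apply_moves(plan=[[[0, 0, 0, 0, 0, 0, 0.5], [0, 0, 0, 0, 0, 0, 0.5], [0, 0, 0, 0, 0, 0, 0.5], [0, 0, 0, 0, 0, 0, 0.5], [0, 0, 0, 0, 0, 0.4, 0.5], [0, 0, 0, 0, 0, 0.6, 0.5], [0, 0, 0, 0, 0, 0.8, 0.5], [0, 0, 0, 0, 0, 0.8, 0.5]]], grip_force=100)

```text
time: 6.45
tcp_pos: [0.3984, -0.2742, 0.0625]
orientation: [0.718, 0.696, -0.0, -0.002]
wrist_force: [-0.3, -0.0, -2.7]
finger_gap: 0.0092
```

```bash
python3 st.py;  python3 - <<'E'
from h import *
c=cam('wrist');cv2.imwrite('pics/wrist4.png',c['pixels'])
E
```

```text
t 6.45 q [ 0.1025  0.5216  0.5286  2.1476 -0.4693  0.5888  0.9389] p [ 0.3984 -0.2742  0.0625] gap 0.009231852540139642 
F [-0.3077 -0.0121 -2.7137] toolY [ 0.9995 -0.0323 -0.0033] Z [-0.0032  0.0019 -1.    ] jaw az -1.8532874239463806
```

View pics/wrist4.png

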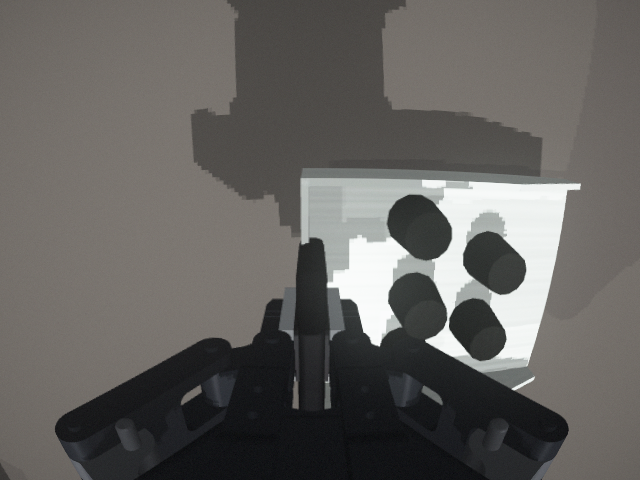

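The hold looks sound: the gap is 9 mm, the wrist carries 2.7 N, and the stoppers are still standing. Before planning the pour I'll fit a kinematic model from the logged poses, so I can check that the tilt is reachable.

```bash
cat > kin.py <<'E'
import numpy as np, json, itertools
from scipy.spatial.transform import Rotation as Rn
from scipy.optimize import least_squares
D=[json.loads(l) for l in open('log.txt')]
D.append([[-1.28599145,0.46836476,-0.0115949,1.60367896,0.00601357,1.07139192,-0.05631016],[0.20916895,0.61483001,0.24132347],[1.63206211e-01,9.86591564e-01,-9.01100782e-04,-7.73799600e-05]])
Q=np.array([d[0] for d in D]);P=np.array([d[1] for d in D]);O=Rn.from_quat([d[2] for d in D])
if __name__=='__main__':
    best=[]
    for s in itertools.product([1,-1],repeat=7):
        if s[1]<0: continue
        def f(o):
            a=Q*np.array(s); a=a.copy(); a[:,0]+=o[0]; a[:,6]+=o[1]
            R=Rn.from_euler('ZYZYZYZ'[:3],a[:,:3])*Rn.from_euler('YZY',a[:,3:6])*Rn.from_euler('z',a[:,6])
            return (O.inv()*R).as_rotvec().ravel()
        for g in [(0,0),(3.14,0),(0,3.14),(1.57,0),(-1.57,0),(0,1.57),(0,-1.57)]:
            r=least_squares(f,g); best.append((r.cost,s,r.x))
    best.sort(key=lambda b:b[0])
    for b in best[:6]: print(b)
E
python3 kin.py
```

```text
(np.float64(2.1135535395084917e-17), (-1, 1, -1, 1, -1, 1, -1), array([7.06232473e-09, 1.57079633e+00]))
(np.float64(2.1135536227483213e-17), (-1, 1, -1, 1, -1, 1, -1), array([7.05885333e-09, 1.57079633e+00]))
(np.float64(2.1135536254527198e-17), (-1, 1, -1, 1, -1, 1, -1), array([7.06611536e-09, 1.57079633e+00]))
(np.float64(2.11355374442071e-17), (-1, 1, -1, 1, -1, 1, -1), array([7.05014550e-09, 1.57079633e+00]))
(np.float64(1.0904951779470687e-15), (-1, 1, -1, 1, -1, 1, -1), array([-2.60595878e-06,  1.57079372e+00]))
(np.float64(3.4747022299574597e-15), (-1, 1, -1, 1, -1, 1, -1), array([-4.68881271e-06,  1.57079164e+00]))
```

Orientation fits exactly. Next I'll fit the link lengths and check IK along the pour.

```bash
cat >> kin.py <<'E'
S=np.array([-1,1,-1,1,-1,1,-1])
def chain(q):
    a=np.asarray(q)*S; a=a.copy(); a[6]+=np.pi/2
    Rs=[np.eye(3)]
    for i,x in enumerate(a):
        Rs.append(Rs[-1]@Rn.from_euler('zyzyzyz'[i],x).as_matrix())
    return Rs
# p = sum Rs[i] @ v_i ; v linear least squares
def A(q):
    return np.hstack([R for R in chain(q)[0:]])
M=np.vstack([A(q) for q in Q]);v,res,rk,sv=np.linalg.lstsq(M,P.ravel(),rcond=1e-6)
def fk(q): return A(q)@v, chain(q)[7]
LO=np.array([-2.53,-.31,-1.57,.28,-1.29,.15,-2.92]);HI=np.array([2.53,2.02,1.55,2.44,4.43,1.84,2.92])
def ik(p,R,q0,reg=0.02):
    def f(q):
        x,r=fk(q);return np.concatenate([(x-p)*10,(Rn.from_matrix(R.T@r)).as_rotvec()*3,reg*(q-q0)])
    r=least_squares(f,np.clip(q0,LO+.02,HI-.02),bounds=(LO+.01,HI-.01));x,rr=fk(r.x)
    return r.x,np.linalg.norm(x-p),np.linalg.norm(Rn.from_matrix(R.T@rr).as_rotvec())
E
python3 - <<'E'
from kin import *
np.set_printoptions(precision=4,suppress=True)
print(rk,np.abs(M@v-P.ravel()).max());print(v.reshape(8,3))
E
```

```text
17 2.7419681802864915e-10
[[-0.      0.      0.153 ]
 [ 0.     -0.0145  0.153 ]
 [-0.     -0.0145  0.2603]
 [ 0.     -0.0021  0.2603]
 [ 0.     -0.0021  0.2362]
 [-0.     -0.0002  0.2362]
 [ 0.     -0.0002  0.1511]
 [-0.      0.      0.1511]]
```

```bash
cat > plan.py <<'E'
from kin import *
np.set_printoptions(precision=3,suppress=True)
C=np.array([.5554,-.0079]);by=-.0976
def pour(th,lipy,lipz,yaw_off=0,lipx=0):
    yaw=by+np.pi/2+yaw_off
    e=np.array([np.cos(yaw),np.sin(yaw)])
    bx=np.array([np.cos(by),np.sin(by)]);byv=np.array([-np.sin(by),np.cos(by)])
    lip=C+bx*lipx+byv*lipy
    f=-.136*np.cos(th)+.0325*np.sin(th);z=.136*np.sin(th)+.0325*np.cos(th)
    p=np.r_[lip+e*f,lipz+z]
    Rt=Rn.from_euler('ZY',[yaw,th]).as_matrix()
    # tool: y along tray +x, z along -tray z, x = y cross z
    y=Rt[:,0];zz=-Rt[:,2];x=np.cross(y,zz);return p,np.c_[x,y,zz]
E
python3 - <<'E'
from plan import *
q=Q[-2]; print(q)
for yo in [0,-.3,-.5]:
  q0=q
  print('yawoff',yo)
  for th,ly,lz in [(0,-.08,.12),(20,-.05,.09),(30,-.04,.085),(40,-.04,.085),(50,-.04,.085)]:
    p,R=pour(np.radians(th),ly,lz,yo)
    q1,e,a=ik(p,R,q0)
    print(th,p,q1,round(e,4),round(a,4)); q0=q1
E
```

```text
[ 0.103  0.522  0.529  2.148 -0.469  0.589  0.939]
yawoff 0
0 [ 0.534 -0.223  0.152] [ 0.149  0.459  0.241  1.868 -0.144  0.831  1.936] 0.0 0.0001
20 [ 0.539 -0.174  0.167] [-0.267  0.442  0.422  1.941  0.242  0.8    1.421] 0.0 0.0001
30 [ 0.542 -0.149  0.181] [-0.452  0.469  0.495  1.944  0.402  0.873  1.2  ] 0.0 0.0
40 [ 0.543 -0.131  0.197] [-0.595  0.516  0.548  1.931  0.522  0.971  1.04 ] 0.0 0.0
50 [ 0.545 -0.11   0.21 ] [-0.71   0.588  0.585  1.908  0.602  1.078  0.922] 0.0 0.0
yawoff -0.3
0 [ 0.495 -0.213  0.152] [ 0.089  0.403  0.315  1.969 -0.171  0.795  1.674] 0.0 0.0
20 [ 0.505 -0.165  0.167] [-0.303  0.441  0.465  1.953  0.185  0.892  1.181] 0.0 0.0001
30 [ 0.512 -0.141  0.181] [-0.45   0.494  0.51   1.91   0.299  1.011  1.016] 0.0 0.0
40 [ 0.519 -0.125  0.197] [-0.555  0.562  0.543  1.854  0.379  1.142  0.914] 0.0 0.0
50 [ 0.527 -0.105  0.21 ] [-0.636  0.649  0.565  1.792  0.435  1.274  0.848] 0.0 0.0
yawoff -0.5
0 [ 0.471 -0.2    0.152] [ 0.035  0.365  0.364  2.034 -0.183  0.773  1.481] 0.0 0.0
20 [ 0.485 -0.154  0.167] [-0.323  0.441  0.487  1.96   0.136  0.949  1.024] 0.0 0.0001
30 [ 0.494 -0.132  0.181] [-0.444  0.509  0.518  1.889  0.224  1.095  0.894] 0.0 0.0
40 [ 0.505 -0.117  0.197] [-0.524  0.59   0.54   1.807  0.286  1.247  0.823] 0.0 0.0
50 [ 0.516 -0.099  0.21 ] [-0.584  0.686  0.557  1.721  0.333  1.395  0.782] 0.0 0.0
```

Call:
apply_moves(plan=[[[0, 0, 2, 0.3, 0.1, 0.5, 0.5], [0, 0, 4, 0.6, 0.2, 1.0, 0.5], [0, 0, 6, 0.9, 0.3, 1.5, 0.5], [0, 0, 6, 1.0, 0.3, 1.5, 0.5], [0, 0, 6, 1.0, 0.4, 1.5, 0.5], [0, 0, 6, 1.0, 0.4, 1.5, 0.5], [0, 0, 6, 1.0, 0.4, 1.0, 0.5], [0, 0, 6, 1.0, 0.4, 0.5, 0.5]]])

```text
time: 7.5
tcp_pos: [0.4707, -0.2482, 0.1602]
orientation: [0.402, 0.916, -0.002, 0.0]
wrist_force: [-0.2, -0.6, -2.8]
finger_gap: 0.0088
```

```bash
python3 st.py
```

```text
t 7.5 q [ 0.0757  0.3896  0.4239  1.9857 -0.2133  0.808   1.3635] p [ 0.4707 -0.2482  0.1602] gap 0.008768037751847297 
F [-0.2309 -0.5561 -2.7604] toolY [ 0.7357  0.6773 -0.0027] Z [-0.0004 -0.0035 -1.    ] jaw az 42.62989192218119
```

Call:
apply_moves(plan=[[[0, 0, 7, 1.0, 0.4, 0, 0.5], [0, 0, 7, 1.0, 0.4, 0, 0.5], [0, 0, 7, 1.0, 0.4, 0, 0.5], [0, 0, 7, 1.0, 0.4, 0, 0.5], [0, 0, 6, 1.0, 0.4, 0, 0.5], [0, 0, 4, 0.7, 0.2, 0, 0.5], [0, 0, 2, 0.4, 0, 0, 0.5], [0, 0, 0, 0, 0, 0, 0.5]]])

```text
time: 8.5
tcp_pos: [0.5367, -0.2249, 0.1649]
orientation: [0.042, 0.999, -0.003, 0.003]
wrist_force: [0.3, -0.7, -2.7]
finger_gap: 0.0093
```

```bash
python3 st.py;  python3 - <<'E'
from h import *
for n in ['wrist','scene','top']:
    c=cam(n);cv2.imwrite(f'pics/{n}5.png',c['pixels'])
    if n!='wrist':np.savez(f'{n}5.npz',**c)
s=cv2.imread('pics/scene5.png');t=cv2.imread('pics/top5.png')
crop(s,190,170,370,310,4.4,'pics/s5c.png');crop(t,260,200,440,330,4.4,'pics/t5c.png')
E
```

```text
t 8.5 q [ 0.1509  0.4422  0.2379  1.8593 -0.1304  0.8467  1.9387] p [ 0.5367 -0.2249  0.1649] gap 0.009282814584127547 
F [ 0.3491 -0.6914 -2.7082] toolY [ 0.0845  0.9964 -0.0057] Z [ 0.0067 -0.0063 -1.    ] jaw az 85.15429603579182
```

View pics/wrist5.png

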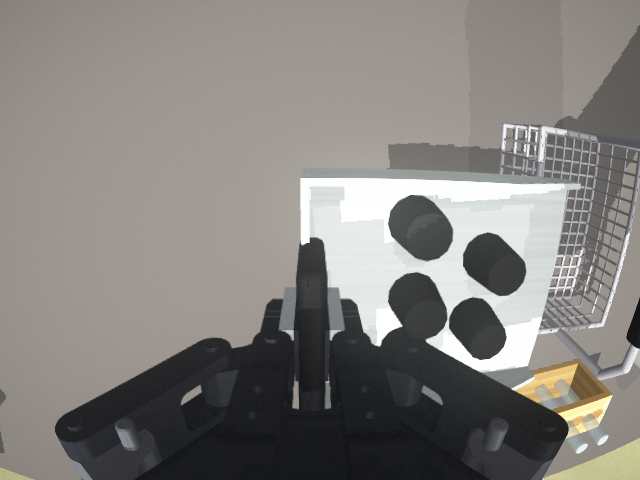

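View pics/s5c.png

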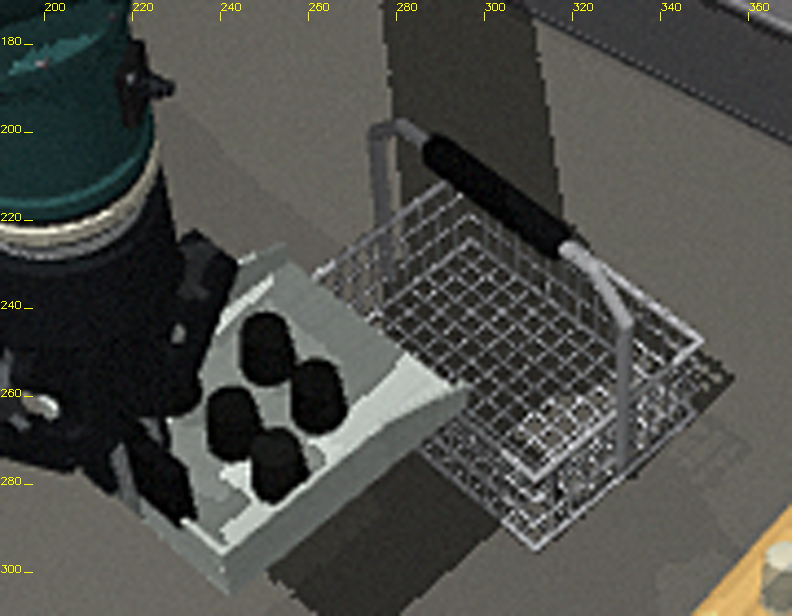

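View pics/t5c.png

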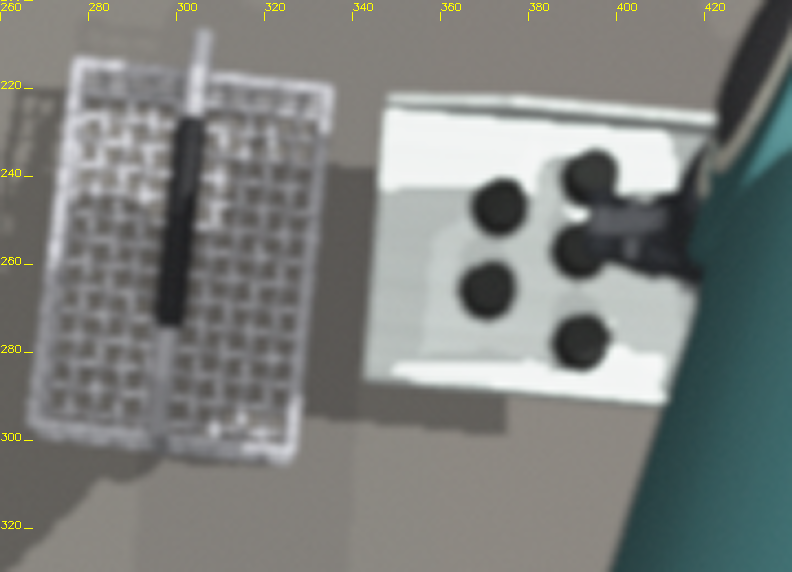

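All five stoppers are standing in the tray, which points squarely at the basket. In the top view its lip runs along (345,222-286), and the basket's near rim along (330,220-305). I'll check the lip position and compute the pour path.

```bash
python3 - <<'E'
from plan import *
from h import *
T=dict(np.load('top5.npz'));S_=dict(np.load('scene5.npz'))
o=robot.get_obs();p=o['tcp_pos'];R=Rn.from_quat(o['orientation']).as_matrix()
xt,zt=R[:,1],-R[:,2];yt=np.cross(zt,xt)
def tr(v): return p+xt*(v[0]+.066)+yt*v[1]+zt*(v[2]-.0355)
for n,v in [('fl',(.07,.06,.013)),('fr',(.07,-.06,.013)),('lip',(.07,0,.003)),('ffl',(.07,.06,.003)),('ffr',(.07,-.06,.003))]: print(n,tr(v),proj(T,tr(v)),proj(S_,tr(v)))
q=o['qpos'];pp=p;RR=R
for th,ly,lz in [(0,-.09,.125),(10,-.07,.115),(18,-.05,.095),(30,-.038,.086),(40,-.036,.084),(50,-.036,.084),(60,-.036,.086)]:
    P1,R1=pour(np.radians(th),ly,lz)
    q,e,a=ik(P1,R1,q)
    rv=np.degrees(Rn.from_matrix(R1@RR.T).as_rotvec())
    print(th,P1,'d',(P1-pp)*100,'rot',rv,q,round(e,4)); pp,RR=P1,R1
E
```

```text
fl [ 0.488 -0.084  0.141] [342.538 287.963] [252.223 223.263]
fr [ 0.608 -0.095  0.142] [347.802 223.448] [293.913 255.514]
lip [ 0.548 -0.09   0.131] [344.879 256.182] [272.849 242.136]
ffl [ 0.488 -0.085  0.131] [342.241 288.478] [252.69  226.468]
ffr [ 0.608 -0.095  0.132] [347.463 224.538] [294.084 258.642]
0 [ 0.533 -0.233  0.158] d [-0.274 -0.785 -0.724] rot [ 0.354  0.352 -0.678] [ 0.167  0.456  0.239  1.858 -0.14   0.844  1.95 ] 0.0
10 [ 0.536 -0.205  0.171] d [0.27  2.758 1.312] rot [-9.952  0.974 -0.   ] [-0.041  0.42   0.323  1.904  0.059  0.81   1.688] 0.0
18 [ 0.539 -0.176  0.168] d [ 0.282  2.885 -0.269] rot [-7.962  0.78  -0.   ] [-0.22   0.432  0.391  1.936  0.214  0.802  1.46 ] 0.0
30 [ 0.542 -0.147  0.182] d [0.29  2.963 1.421] rot [-11.943   1.169  -0.   ] [-0.442  0.465  0.476  1.942  0.412  0.88   1.189] 0.0
40 [ 0.544 -0.127  0.196] d [0.197 2.014 1.417] rot [-9.952  0.974  0.   ] [-0.585  0.515  0.526  1.929  0.529  0.979  1.026] 0.0
50 [ 0.546 -0.106  0.209] d [0.202 2.067 1.276] rot [-9.952  0.974  0.   ] [-0.699  0.586  0.562  1.905  0.609  1.089  0.909] 0.0
60 [ 0.548 -0.083  0.22 ] d [0.221 2.256 1.096] rot [-9.952  0.974 -0.   ] [-0.79   0.673  0.587  1.871  0.662  1.203  0.826] 0.0
```

Call:
apply_moves(plan=[[[-1.6, 0.2, -0.7, 0, 0.4, 0, 0.5], [-3, 0.4, 0, 0.1, 0.8, 0.1, 0.5], [-4, 0.5, 0, 0.1, 1.2, 0.1, 0.5], [-4, 0.5, 0, 0, 1.2, 0.1, 0.5], [-3, 0.3, 0, 0, 0.8, 0, 0.5], [-2, 0.2, 0, 0, 0.5, 0, 0.5], [0, 0, 0, 0, 0, 0, 0.5], [0, 0, 0, 0, 0, 0, 0.5]]])

```text
time: 9.65
tcp_pos: [0.5358, -0.1765, 0.1684]
orientation: [0.052, 0.986, -0.161, -0.007]
wrist_force: [-0.1, -0.6, -1.8]
finger_gap: 0.0089
```

```bash
cat > lip.py <<'E'
from plan import *
from h import *
import sys
o=robot.get_obs();p=o['tcp_pos'];R=Rn.from_quat(o['orientation']).as_matrix()
xt,zt=R[:,1],-R[:,2];yt=np.cross(zt,xt)
lip=p+xt*.136-zt*.0325
byv=np.array([-np.sin(by),np.cos(by)]);bx=np.array([np.cos(by),np.sin(by)])
print('t',o['time'],'gap',o['finger_gap'],'F',o['wrist_force'],'q',o['qpos'])
print('p',p,'tilt',np.degrees(np.arccos(zt[2])),'roll',np.degrees(yt[2]),'lip b',bx@(lip[:2]-C),byv@(lip[:2]-C),lip[2])
for a in sys.argv[1:]:
    th,ly,lz=map(float,a.split(','))
    P1,R1=pour(np.radians(th),ly,lz)
    print('to',a,(P1-p)*100,np.degrees(Rn.from_matrix(R1@R.T).as_rotvec()))
E
python3 lip.py 30,-.038,.086 40,-.036,.084;  python3 - <<'E'
from h import *
c=cam('scene');crop(c['pixels'],190,170,370,310,4.4,'pics/s6c.png')
E
```

```text
t 9.65 gap 0.008900049070923122 F [-0.121 -0.574 -1.839] q [-0.233  0.429  0.4    1.944  0.226  0.8    1.441]
p [ 0.536 -0.176  0.168] tilt 18.563556823888973 roll -0.12204783801856708 lip b -0.0021312129166214306 -0.05111932667304587 0.0942625299923824
to 30,-.038,.086 [0.603 2.972 1.378] [-11.366   1.275   0.38 ]
to 40,-.036,.084 [0.8   4.986 2.795] [-21.315   2.282   0.366]
```

View pics/s6c.png

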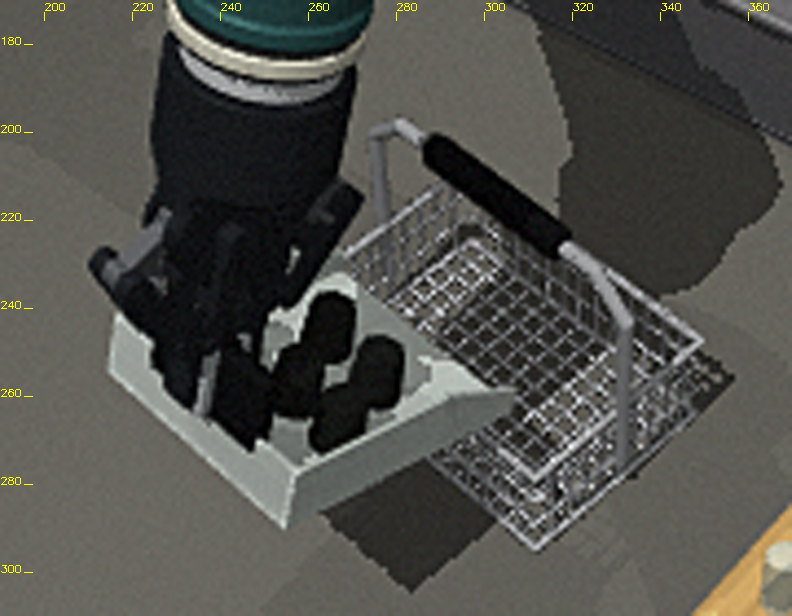

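Call:
apply_moves(plan=[[[-2.8, 0.3, 0.1, 0.2, 0.8, 0.3, 0.5], [-2.9, 0.3, 0.1, 0.2, 0.8, 0.3, 0.5], [-2.9, 0.3, 0.1, 0.1, 0.7, 0.4, 0.5], [-2.8, 0.3, 0, 0.1, 0.7, 0.4, 0.5], [-2.5, 0.3, 0, 0.1, 0.5, 0.4, 0.5], [-2.5, 0.3, 0, 0, 0.5, 0.4, 0.5], [-2.5, 0.3, 0, 0, 0.5, 0.3, 0.5], [-2.4, 0.2, 0, 0, 0.4, 0.3, 0.5]]])

```text
time: 10.7
tcp_pos: [0.5419, -0.135, 0.1991]
orientation: [0.056, 0.937, -0.345, -0.016]
wrist_force: [-0.0, 0.1, -2.1]
finger_gap: 0.0091
```

```bash
python3 lip.py 50,-.036,.084;  python3 - <<'E'
from h import *
c=cam('scene');crop(c['pixels'],190,170,370,310,4.4,'pics/s7c.png')
c=cam('top');crop(c['pixels'],250,190,430,320,4.4,'pics/t7c.png')
E
```

```text
t 10.7 gap 0.009130741493043337 F [-0.006  0.126 -2.057] q [-0.583  0.513  0.539  1.931  0.532  0.978  1.018]
p [ 0.542 -0.135  0.199] tilt 40.35074536348524 roll -0.508245529349899 lip b 0.0014601517558715858 -0.04526281900755855 0.08625114356118237
to 50,-.036,.084 [0.392 2.907 1.001] [-9.543  1.533  1.014]
```

View pics/s7c.png

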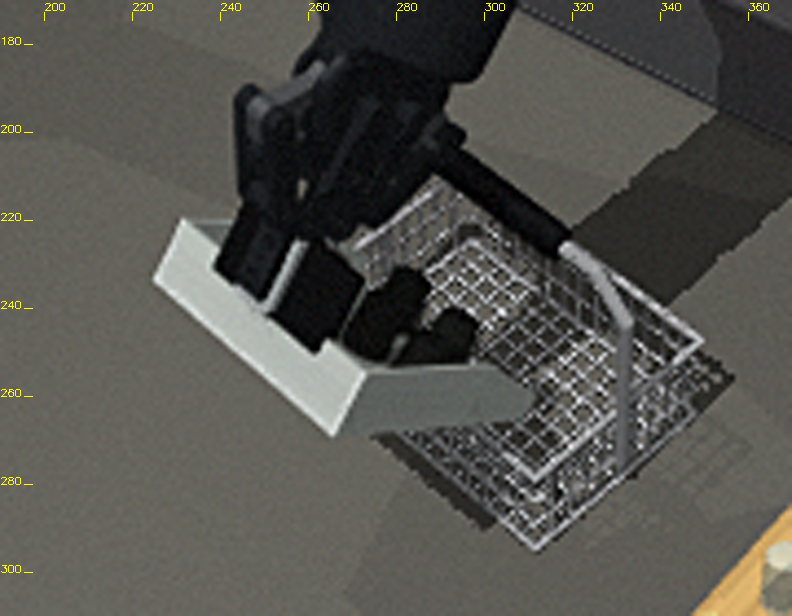

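View pics/t7c.png

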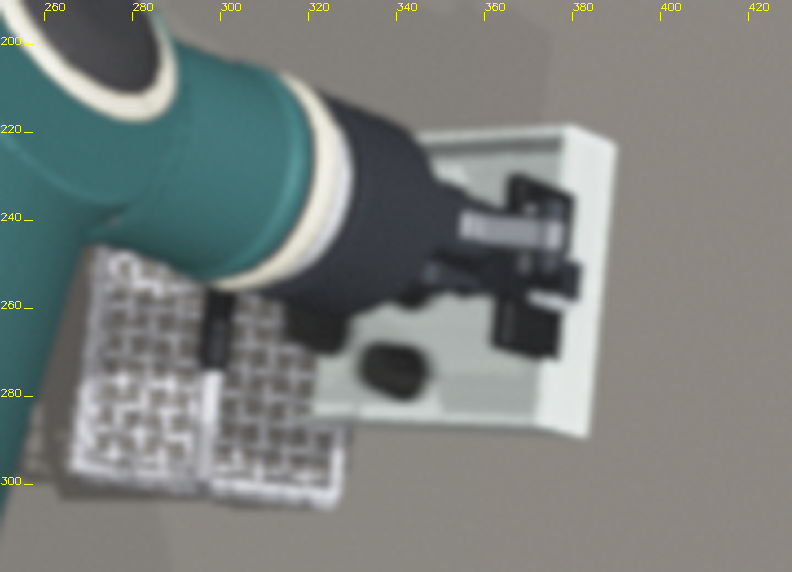

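The stoppers have begun to slide towards the lip. I'll hold here with a slight advance and a little more tilt.

Call:
apply_moves(plan=[[[0, 0, 0, 0, 0.2, 0, 0.5], [0, 0, 0, 0, 0.2, 0, 0.5], [0, 0, 0, 0, 0.2, 0, 0.5], [0, 0, 0, 0, 0.1, 0, 0.5], [-1, 0.1, 0, 0, 0.2, 0.1, 0.5], [-1, 0.1, 0, 0, 0.2, 0.1, 0.5], [-1, 0.1, 0, 0, 0.2, 0.1, 0.5], [-1, 0.1, 0, 0, 0.2, 0.1, 0.5]]])

```text
time: 11.8
tcp_pos: [0.5421, -0.1195, 0.2034]
orientation: [0.056, 0.924, -0.378, -0.017]
wrist_force: [0.4, 0.5, -1.3]
finger_gap: 0.009
```

```bash
python3 lip.py 55,-.036,.085;  python3 - <<'E'
from h import *
c=cam('scene');crop(c['pixels'],190,170,370,310,4.4,'pics/s8c.png')
c=cam('top');crop(c['pixels'],250,190,430,320,4.4,'pics/t8c.png')
E
```

```text
t 11.8 gap 0.00899820605256122 F [ 0.383  0.486 -1.303] q [-0.642  0.542  0.551  1.923  0.565  1.029  0.954]
p [ 0.542 -0.12   0.203] tilt 44.495837520722276 roll -0.6091713918728789 lip b 0.00022520991682918015 -0.03819087528170894 0.08493943259368028
to 55,-.036,.085 [0.481 2.466 1.162] [-10.383   1.723   0.984]
```

View pics/s8c.png

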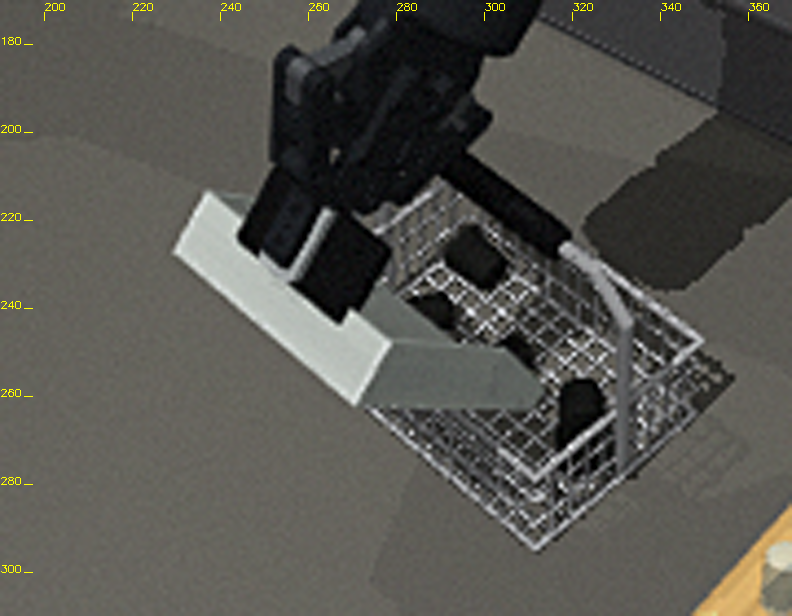

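View pics/t8c.png

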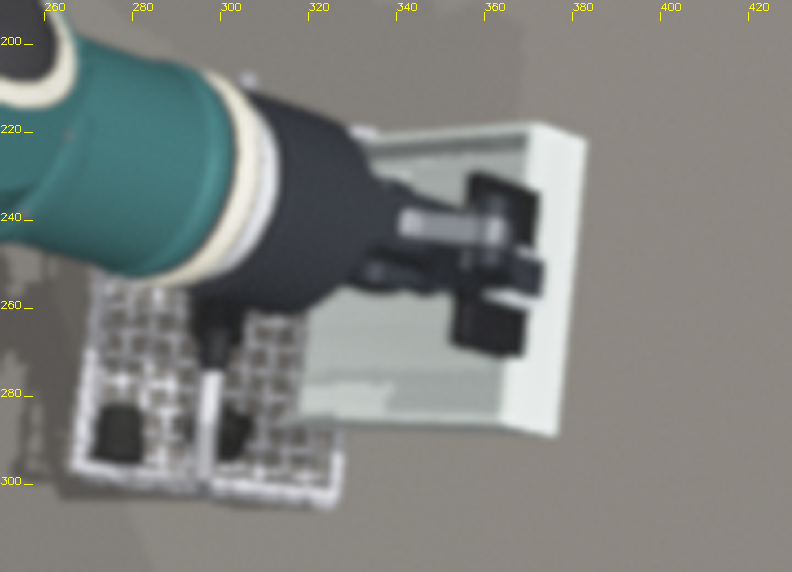

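At least four dark shapes are in the basket, in the scene view at (297,227), (287,240), (306,248) and (322,267). I'll check the tray with the wrist camera.

```bash
python3 - <<'E'
from h import *
c=cam('wrist');cv2.imwrite('pics/wrist8.png',c['pixels'])
E
```

```text
(no output)
```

View pics/wrist8.png

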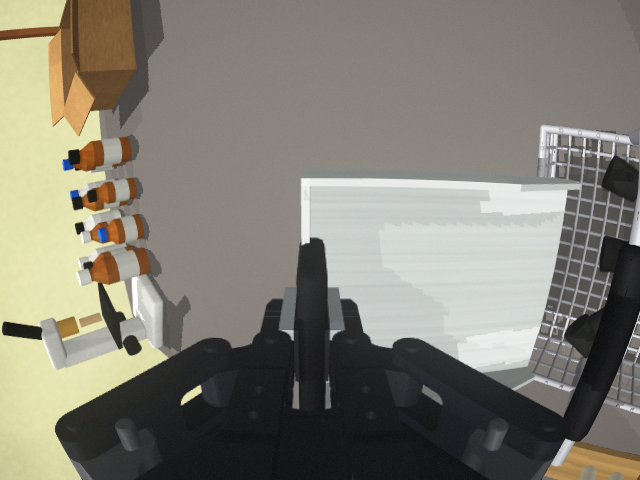

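The visible tray floor is empty. To be sure about the corner hidden by the fingers, I'll tilt more and wait.

Call:
apply_moves(plan=[[[-3, 0.4, 0, 0.1, 0.6, 0.4, 0.5], [-3, 0.4, 0, 0.1, 0.6, 0.4, 0.5], [-3, 0.4, 0, 0, 0.5, 0.3, 0.5], [-1, 0.2, 0, 0, 0.2, 0.1, 0.5], [0, 0, 0, 0, 0, 0, 0.5], [0, 0, 0, 0, 0, 0, 0.5], [0, 0, 0, 0, 0, 0, 0.5], [0, 0, 0, 0, 0, 0, 0.5]]])

```text
time: 12.95
tcp_pos: [0.5444, -0.099, 0.2161]
orientation: [0.052, 0.884, -0.463, -0.023]
wrist_force: [0.9, 0.3, -1.3]
finger_gap: 0.0089
```

```bash
python3 lip.py 20,-.05,.12 0,-.10,.12;  python3 - <<'E'
from h import *
c=cam('scene');crop(c['pixels'],190,170,370,310,4.4,'pics/s9c.png')
E
```

```text
t 12.95 gap 0.008856201003534193 F [ 0.913  0.306 -1.312] q [-0.745  0.628  0.581  1.891  0.637  1.15   0.854]
p [ 0.544 -0.099  0.216] tilt 55.25097605814798 roll -0.3901081805115322 lip b -0.000340311715919474 -0.04098694998377821 0.08586150918243524
to 20,-.05,.12 [-0.528 -7.474 -1.907] [35.094 -3.337  0.997]
to 0,-.10,.12 [ -1.203 -14.373  -6.363] [54.981 -5.461  1.023]
```

View pics/s9c.png

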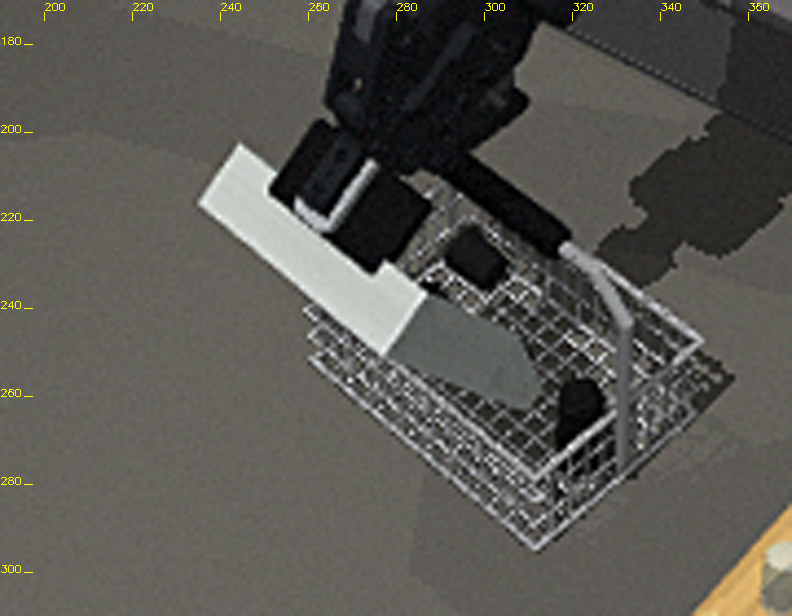

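Call:
apply_moves(plan=[[[5, -0.5, 0.1, -0.1, -1.6, -0.2, 0.5], [7, -0.7, 0.1, -0.1, -2, -0.7, 0.5], [7.5, -0.7, 0.2, -0.2, -2, -0.9, 0.5], [7.5, -0.7, 0.2, -0.2, -2, -0.9, 0.5], [7.5, -0.7, 0.2, -0.2, -2, -0.9, 0.5], [7.5, -0.7, 0.1, -0.2, -2, -0.9, 0.5], [7, -0.7, 0.1, -0.1, -2, -0.7, 0.5], [5, -0.5, 0, -0.1, -2, -0.4, 0.5]]])

```text
time: 14.0
tcp_pos: [0.532, -0.2576, 0.1604]
orientation: [0.046, 0.999, 0.004, 0.005]
wrist_force: [-0.6, 0.4, -0.9]
finger_gap: 0.0089
```

```bash
python3 st.py; python3 lip.py 0,-.196,.01;  python3 - <<'E'
from h import *
c=cam('scene');cv2.imwrite('pics/s10.png',c['pixels']);crop(c['pixels'],190,170,370,310,4.4,'pics/s10c.png');np.savez('s10.npz',**c)
c=cam('top');crop(c['pixels'],250,190,430,320,4.4,'pics/t10c.png');np.savez('t10.npz',**c)
E
```

```text
t 14.0 q [ 0.2165  0.4641  0.2368  1.8369 -0.155   0.8524  2.0105] p [ 0.532  -0.2576  0.1604] gap 0.008946248736542073 
F [-0.5595  0.4314 -0.8872] toolY [0.0912 0.9958 0.0089] Z [ 0.0096  0.0081 -0.9999] jaw az 84.76979414484298
t 14.0 gap 0.008946248736542073 F [-0.559  0.431 -0.887] q [ 0.217  0.464  0.237  1.837 -0.155  0.852  2.011]
p [ 0.532 -0.258  0.16 ] tilt 0.716661105685643 roll -0.5038895193628469 lip b 0.0005059335228163003 -0.11450424733753092 0.1290900384583221
to 0,-.196,.01 [ -0.899  -8.072 -11.788] [-0.46  0.55 -0.36]
```

View pics/s10c.png

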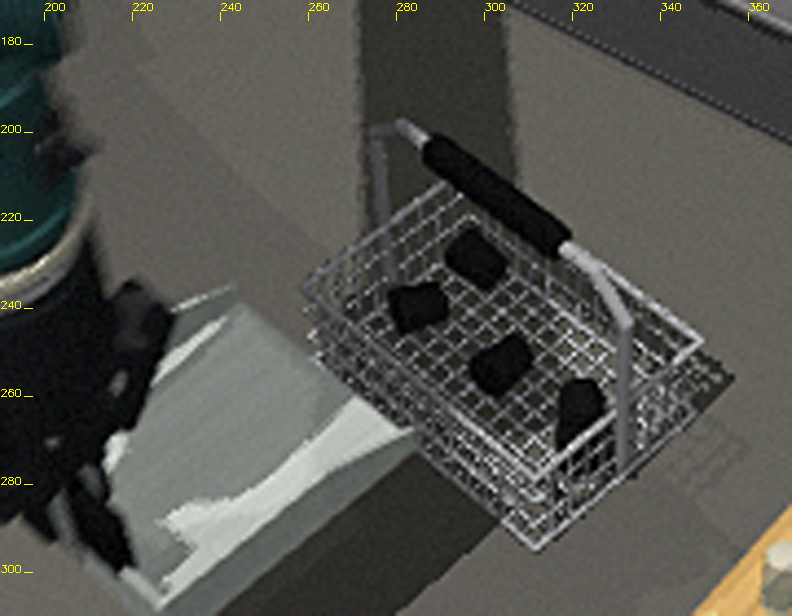

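View pics/t10c.png

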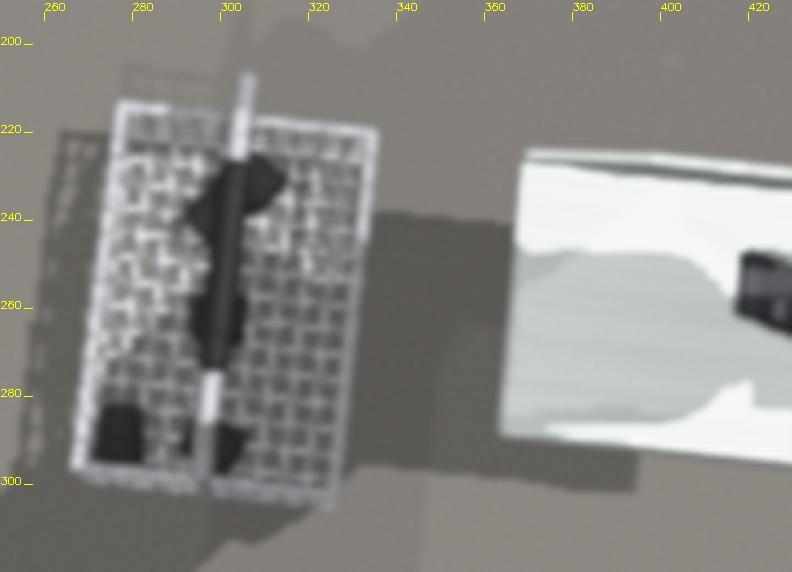

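All five stoppers are in the basket. In the top view they are at (298,238), (308,230), (298,262), (277,288) and (298,290); the pair at the far end overlaps in the scene view. The tray is empty, so I'll take it back and set it down.

Call:
apply_moves(plan=[[[-0.4, 0.5, -0.3, -0.2, -1, -1, 0.5], [0, 0, 0, -0.2, -1.4, -1.8, 0.5], [0, 0, 0, -0.2, -1.4, -2, 0.5], [0, 0, 0, -0.2, -1.4, -2, 0.5], [0, 0, 0, -0.1, -1.2, -1.5, 0.5], [0, 0, 0, 0, -0.8, -1, 0.5], [0, 0, 0, 0, -0.2, -0.3, 0.5], [0, 0, 0, 0, 0, 0, 0.5]]])

```text
time: 15.1
tcp_pos: [0.5195, -0.3381, 0.0547]
orientation: [0.05, 0.999, -0.002, -0.004]
wrist_force: [-0.2, 0.5, -1.2]
finger_gap: 0.0087
```

```bash
python3 st.py; python3 lip.py; python3 - <<'E'
from h import *
c=cam('top');crop(c['pixels'],250,190,490,370,3.3,'pics/t11c.png')
c=cam('scene');crop(c['pixels'],130,190,370,370,3.3,'pics/s11c.png')
E
```

```text
t 15.1 q [ 0.3574  0.6602  0.2186  1.8022 -0.1957  0.7046  2.1526] p [ 0.5195 -0.3381  0.0547] gap 0.008746831959719568 
F [-0.1689  0.5113 -1.2099] toolY [ 0.0996  0.995  -0.0047] Z [-0.0073 -0.004  -1.    ] jaw az 84.28421477209447
t 15.1 gap 0.008746831959719568 F [-0.169  0.511 -1.21 ] q [ 0.357  0.66   0.219  1.802 -0.196  0.705  2.153]
p [ 0.519 -0.338  0.055] tilt 0.47582499411249934 roll 0.39125403695231237 lip b -0.003493079255486278 -0.19628574411684616 0.021573446575745926
```

View pics/s11c.png

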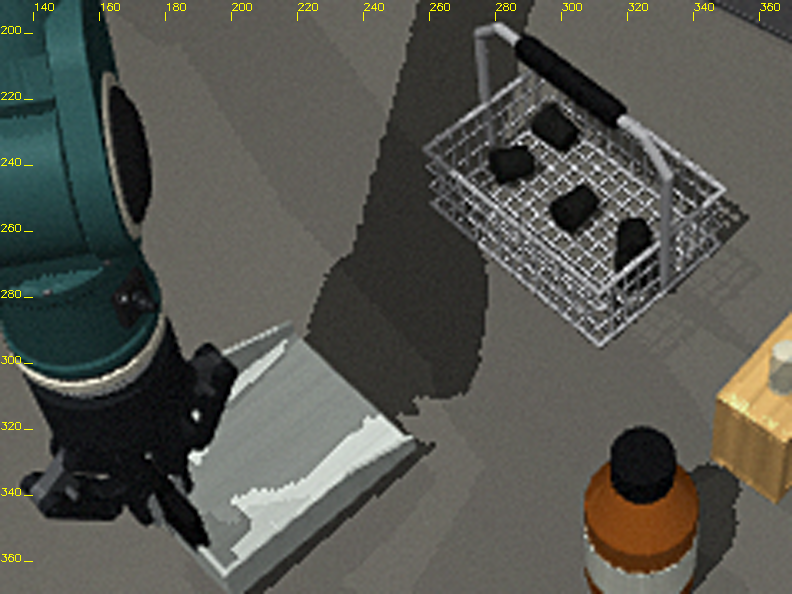

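Call:
apply_moves(plan=[[[0.2, -0.4, 0, 0, 0, -0.6, 0.5], [0, 0, 0, 0, 0, -0.6, 0.5], [0, 0, 0, 0, 0, -0.4, 0.5], [0, 0, 0, 0, 0, -0.2, 0.5], [0, 0, 0, 0, 0, 0, 0.5], [0, 0, 0, 0, 0, 0, 0.5], [0, 0, 0, 0, 0, 0, 0.5], [0, 0, 0, 0, 0, 0, 0.5]]])

```text
time: 16.2
tcp_pos: [0.521, -0.3373, 0.0376]
orientation: [0.049, 0.999, -0.001, 0.002]
wrist_force: [0.2, 0.4, -0.9]
finger_gap: 0.0088
```

```bash
python3 st.py
```

```text
t 16.2 q [ 0.3695  0.6841  0.2039  1.808  -0.2095  0.6667  2.1665] p [ 0.521  -0.3373  0.0376] gap 0.008799912775806776 
F [ 0.219   0.3521 -0.9003] toolY [ 0.0977  0.9952 -0.0009] Z [ 0.0035 -0.0013 -1.    ] jaw az 84.39363648275715
```

Call:
apply_moves(plan=[[[0, 0.1, 0, 0, 0, -0.1, 0.5], [0, 0, 0, 0, 0, -0.1, 0.5], [0, 0, 0, 0, 0, -0.1, 0.5], [0, 0, 0, 0, 0, 0, 0.5], [0, 0, 0, 0, 0, 0, 2.6], [0, 0, 0, 0, 0, 0, 2.6], [0, 0, 0, 0, 0, 0, 2.6], [0, 0, 0, 0, 0, 0, 2.6]]])

```text
time: 17.2
tcp_pos: [0.5217, -0.3377, 0.036]
orientation: [0.049, 0.999, -0.001, 0.002]
wrist_force: [0.8, 0.3, -0.8]
finger_gap: 0.0262
```

```bash
python3 st.py;  python3 - <<'E'
from h import *
c=cam('wrist');cv2.imwrite('pics/wrist12.png',c['pixels'])
c=cam('scene');crop(c['pixels'],130,190,370,370,3.3,'pics/s12c.png')
E
```

```text
t 17.2 q [ 0.3696  0.6876  0.2038  1.806  -0.2099  0.6657  2.1663] p [ 0.5217 -0.3377  0.036 ] gap 0.026237205386535775 
F [ 0.8051  0.2905 -0.7564] toolY [ 0.0979  0.9952 -0.0012] Z [ 0.003  -0.0015 -1.    ] jaw az 84.38415609000944
```

View pics/wrist12.png

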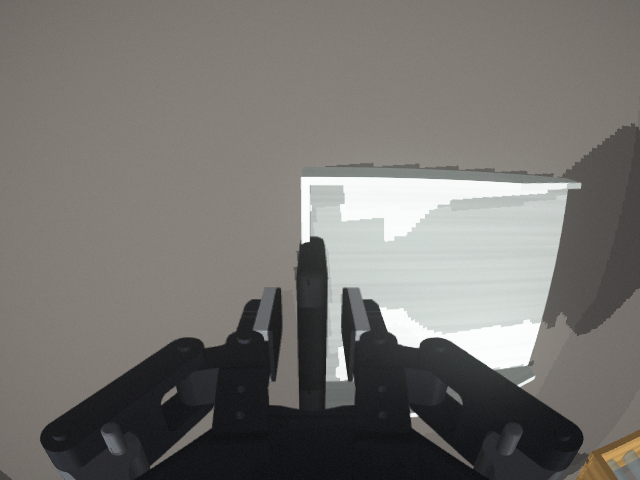

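View pics/s12c.png

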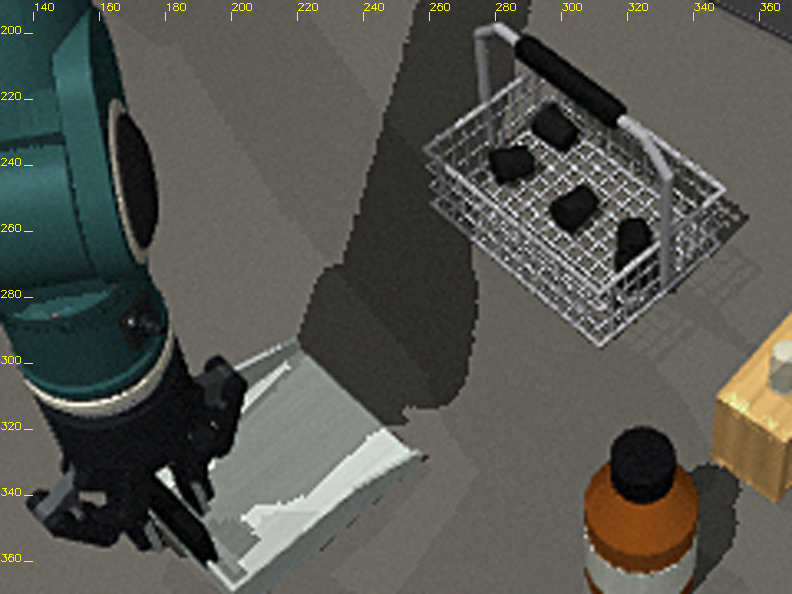

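```bash
python3 - <<'E'
from plan import *
from h import robot
o=robot.get_obs();q=o['qpos'];R=Rn.from_quat(o['orientation']).as_matrix()
p=o['tcp_pos']
for az in (0,-180):
    Rt=Rn.from_euler('z',np.radians(az)).as_matrix()@R; qq=q
    for P1 in [p+[0,0,.21],[.5567,-.0075,.25],[.5567,-.0075,.145],[.5567,-.0075,.275],[.52,.16,.28],[.458,.319,.28]]:
        qq,e,a=ik(np.array(P1),Rt,qq);print(az,np.array(P1),qq,round(e,4),round(a,4))
E
```

```text
0 [ 0.522 -0.338  0.246] [ 0.328  0.415  0.255  1.69  -0.118  1.048  2.094] 0.0 0.0
0 [ 0.557 -0.007  0.25 ] [-0.131  0.299  0.101  1.835 -0.033  1.007  1.457] 0.0 0.0001
0 [ 0.557 -0.007  0.145] [-0.118  0.431  0.088  1.921 -0.05   0.789  1.47 ] 0.0 0.0
0 [ 0.557 -0.007  0.275] [-0.128  0.274  0.097  1.808 -0.028  1.059  1.452] 0.0 0.0
0 [0.52 0.16 0.28] [-0.36   0.25  -0.001  1.825  0.003  1.064  1.11 ] 0.0 0.0
0 [0.458 0.319 0.28 ] [-0.597  0.279 -0.089  1.787  0.031  1.075  0.776] 0.0 0.0
-180 [ 0.522 -0.338  0.246] [ 0.601  0.326 -0.157  2.268  2.162  0.16   2.91 ] 0.0959 0.6482
-180 [ 0.557 -0.007  0.25 ] [ 0.153  0.249 -0.296  2.335  1.58   0.16   2.91 ] 0.0939 0.578
-180 [ 0.557 -0.007  0.145] [ 0.106  0.418 -0.237  2.301  1.605  0.16   2.91 ] 0.0697 0.4452
-180 [ 0.557 -0.007  0.275] [ 0.175  0.212 -0.32   2.338  1.575  0.16   2.91 ] 0.0997 0.6114
-180 [0.52 0.16 0.28] [ 0.457  0.893 -1.56   1.909  1.114  1.466  2.91 ] 0.0697 0.372
-180 [0.458 0.319 0.28 ] [ 0.201  0.903 -1.56   1.784  0.999  1.49   2.91 ] 0.0341 0.1937
```

Call:
apply_moves(plan=[[[0, 0, 0, 0, 0, 0.6, 2.6], [0, 0, 0, 0, 0, 1.5, 2.6], [0, 0, 0, 0, 0, 3, 2.6], [0, 0, 0, 0, 0, 4, 4], [0, 0, 0, 0, 0, 4, 6], [0, 0, 0, 0, 0, 4, 6], [0, 0, 0, 0, 0, 3, 6], [0, 0, 0, 0, 0, 1, 6]]])

```text
time: 18.3
tcp_pos: [0.5208, -0.3377, 0.2603]
orientation: [0.049, 0.999, -0.002, 0.004]
wrist_force: [-0.3, -0.1, -0.3]
finger_gap: 0.0599
```

```bash
python3 st.py
```

```text
t 18.3 q [ 0.3115  0.3988  0.2765  1.6821 -0.1223  1.0698  2.0974] p [ 0.5208 -0.3377  0.2603] gap 0.059878258981109087 
F [-0.3088 -0.1435 -0.2646] toolY [ 0.0987  0.9951 -0.0027] Z [ 0.0071 -0.0034 -1.    ] jaw az 84.33550011921326
```

Call:
apply_moves(plan=[[[0.2, 0.4, 0, 0.3, 2.5, 0, 6], [0, 0, 0, 0.5, 5, 0, 6], [0, 0, 0, 0.6, 6, 0, 6], [0, 0, 0, 0.6, 6, 0, 6], [0, 0, 0, 0.6, 5, 0, 6], [0, 0, 0, 0.5, 4, 0, 6], [0, 0, 0, 0.3, 2.5, 0, 6], [0, 0, 0, 0.2, 1, 0, 6]]])

```text
time: 19.3
tcp_pos: [0.5519, -0.0091, 0.2586]
orientation: [0.051, 0.999, -0.001, -0.002]
wrist_force: [0.6, 0.3, 0.2]
finger_gap: 0.0602
```

```bash
python3 st.py;  python3 - <<'E'
from h import *
c=cam('wrist');cv2.imwrite('pics/wrist13.png',c['pixels']);np.savez('w13.npz',**c)
c=cam('top');cv2.imwrite('pics/top13.png',c['pixels'])
E
```

```text
t 19.3 q [-0.159   0.2852  0.138   1.8336 -0.0438  1.0306  1.4645] p [ 0.5519 -0.0091  0.2586] gap 0.060196778487214435 
F [0.61   0.2507 0.1832] toolY [ 0.1023  0.9947 -0.0018] Z [-0.0048 -0.0013 -1.    ] jaw az 84.12690810924609
```

View pics/wrist13.png

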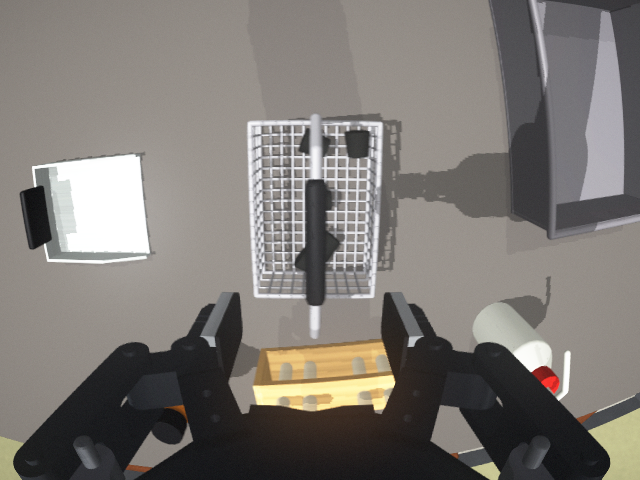

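View pics/top13.png

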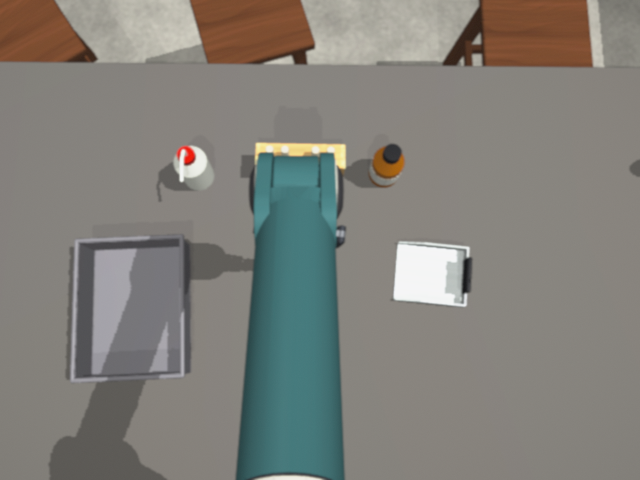

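The wrist view shows the handle sleeve from (316,181) to (316,304), square to the jaws. The top view shows the empty tray flat at (432,274), with the bottles and stand undisturbed. I'll measure the handle from two views.

```bash
python3 - <<'E'
from h import *
np.set_printoptions(precision=4,suppress=True)
c=dict(np.load('w13.npz'));T=dict(np.load('t10.npz'));S=dict(np.load('s10.npz'))
for u,v in [(316,181),(316,303)]: print(onz(c,u,v,.155,True))
# ends: top view sleeve ends in t10
print('ends', tri([ray(c,316,181,True),ray(T,298,273.5),ray(S,288.5,204.5)]), tri([ray(c,316.5,303,True),ray(T,303.2,226.5),ray(S,316.5,225)]))
E
```

```text
[ 0.5125 -0.002   0.155 ]
[ 0.5983 -0.0104  0.155 ]
ends (array([ 0.5141, -0.0024,  0.1447]), [np.float64(0.0003765491255010887), np.float64(0.0012239290578467494), np.float64(0.0009779889486571855)]) (array([ 0.5993, -0.0119,  0.1512]), [np.float64(0.001888239087472748), np.float64(0.0004308186181086313), np.float64(0.0015814082578743038)])
```

Call:
apply_moves(plan=[[[0, -0.3, 0.2, 0.4, 0.2, -1, 6], [0, 0, 0, 0, 0, -2, 6], [0, 0, 0, 0, 0, -2.5, 6], [0, 0, 0, 0, 0, -2.5, 6], [0, 0, 0, 0, 0, -1.7, 6], [0, 0, 0, 0, 0, -0.8, 6], [0, 0, 0, 0, 0, 0, 6], [0, 0, 0, 0, 0, 0, 6]]])

```text
time: 20.4
tcp_pos: [0.5558, -0.0194, 0.1476]
orientation: [0.058, 0.998, -0.003, 0.0]
wrist_force: [-0.1, -0.4, -0.3]
finger_gap: 0.0603
```

```bash
python3 st.py;  python3 - <<'E'
from h import *
c=cam('wrist');cv2.imwrite('pics/wrist14.png',c['pixels'])
E
```

```text
t 20.4 q [-0.1341  0.4277  0.1318  1.9216 -0.0679  0.7962  1.4891] p [ 0.5558 -0.0194  0.1476] gap 0.06029446976131563 
F [-0.1385 -0.3793 -0.3466] toolY [ 0.1149  0.9934 -0.0059] Z [ 0.0006 -0.006  -1.    ] jaw az 83.40302063809841
```

View pics/wrist14.png

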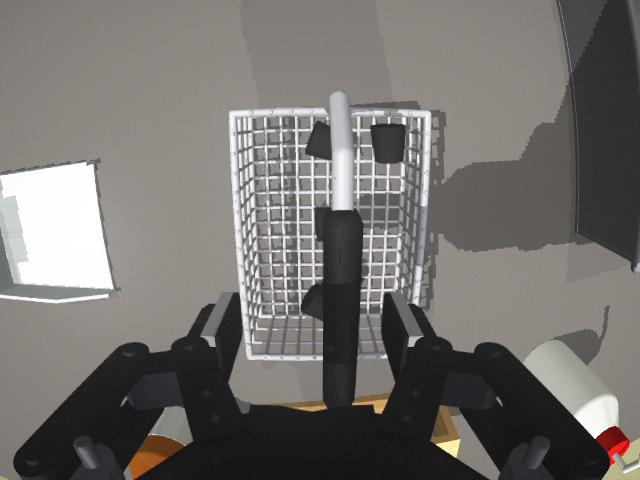

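The handle is between the pads but off centre, because the TCP drifted to y=-0.019. I'll correct that before closing.

Call:
apply_moves(plan=[[[0.3, 0, 1, 0, 0.7, -0.3, 6], [0, 0, 0, 0, 0.5, -0.3, 6], [0, 0, 0, 0, 0, 0, 6], [0, 0, 0, 0, 0, 0, 6], [0, 0, 0, 0, 0, 0, 6], [0, 0, 0, 0, 0, 0, 4], [0, 0, 0, 0, 0, 0, 3], [0, 0, 0, 0, 0, 0, 3]]])

```text
time: 21.45
tcp_pos: [0.5567, -0.0061, 0.1427]
orientation: [0.048, 0.999, 0.0, 0.002]
wrist_force: [0.5, -0.2, -0.7]
finger_gap: 0.0301
```

```bash
python3 st.py;  python3 - <<'E'
from h import *
c=cam('wrist');cv2.imwrite('pics/wrist15.png',c['pixels'])
E
```

```text
t 21.45 q [-0.1456  0.4342  0.1204  1.9245 -0.0715  0.7832  1.4893] p [ 0.5567 -0.0061  0.1427] gap 0.030076451113849118 
F [ 0.4891 -0.1678 -0.6533] toolY [0.0955 0.9954 0.0003] Z [ 0.0037 -0.     -1.    ] jaw az 84.51702405376876
```

View pics/wrist15.png

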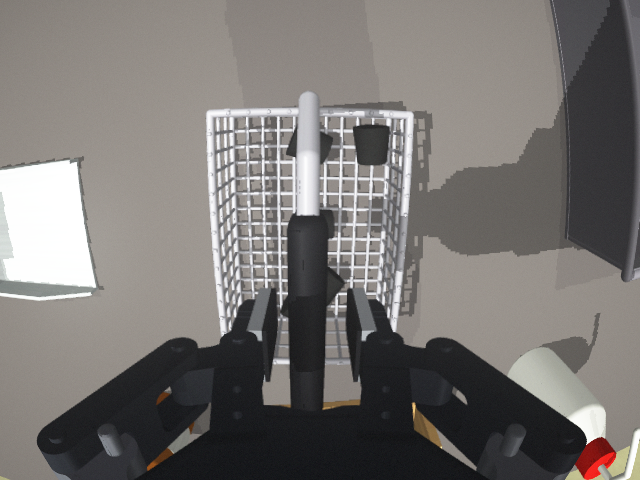

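The handle is centred between the pads. Next I'll close and lift.

Call:
apply_moves(plan=[[[0, 0, 0, 0, 0, 0, 0.8], [0, 0, 0, 0, 0, 0, 0.8], [0, 0, 0, 0, 0, 0, 0.8], [0, 0, 0, 0, 0, 0, 0.8], [0, 0, 0, 0, 0, 0.4, 0.8], [0, 0, 0, 0, 0, 0.7, 0.8], [0, 0, 0, 0, 0, 1, 0.8], [0, 0, 0, 0, 0, 1, 0.8]]], grip_force=110)

```text
time: 22.5
tcp_pos: [0.5548, -0.0062, 0.1738]
orientation: [0.048, 0.999, -0.0, -0.001]
wrist_force: [-0.3, -0.3, -3.6]
finger_gap: 0.012
```

```bash
python3 st.py
```

```text
t 22.5 q [-0.151   0.39    0.1259  1.9053 -0.0628  0.8512  1.4825] p [ 0.5548 -0.0062  0.1738] gap 0.012009854758760818 
F [-0.2807 -0.3146 -3.6316] toolY [ 0.0953  0.9955 -0.0006] Z [-0.0011 -0.0005 -1.    ] jaw az 84.53247476445824
```

Call:
apply_moves(plan=[[[0, 0, 0, 0, 0, 1.5, 0.8], [0, 0, 0, 0, 0, 1.8, 0.8], [0, 0, 0, 0, 0, 1.8, 0.8], [0, 0, 0, 0, 0, 1.8, 0.8], [0, 0, 0, 0, 0, 1.5, 0.8], [0, 0, 0, 0, 0, 1, 0.8], [0, 0, 0, 0, 0, 0.5, 0.8], [0, 0, 0, 0, 0, 0, 0.8]]])

```text
time: 23.5
tcp_pos: [0.555, -0.0063, 0.282]
orientation: [0.048, 0.999, 0.0, 0.002]
wrist_force: [-1.3, -0.4, -3.1]
finger_gap: 0.012
```

```bash
python3 st.py;  python3 - <<'E'
from h import *
c=cam('wrist');cv2.imwrite('pics/wrist16.png',c['pixels'])
c=cam('scene');cv2.imwrite('pics/scene16.png',c['pixels'])
E
```

```text
t 23.5 q [-0.1638  0.263   0.1379  1.8062 -0.0406  1.0716  1.4638] p [ 0.555  -0.0063  0.282 ] gap 0.011998252861909935 
F [-1.2848 -0.3965 -3.0994] toolY [0.0956 0.9954 0.0004] Z [ 0.0035  0.     -1.    ] jaw az 84.51530708339844
```

View pics/wrist16.png

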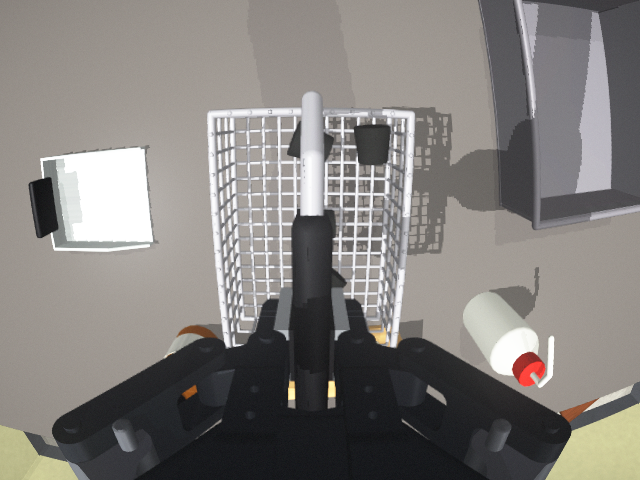

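View pics/scene16.png

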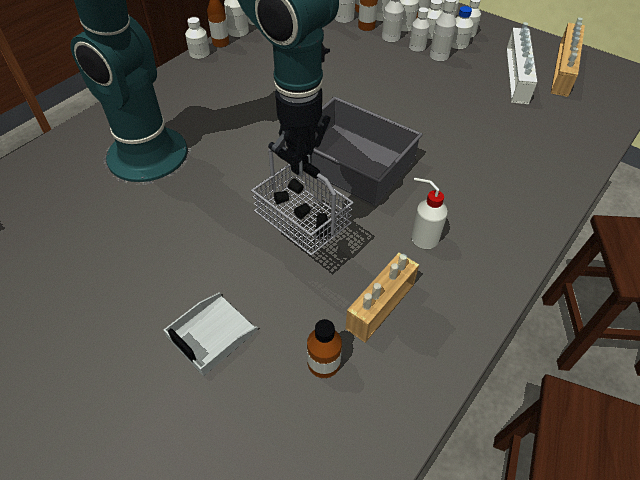

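The basket is lifted level with the stoppers inside, and the bench is clear. The earlier basin fit had residuals up to 4.6 px, so I'll check the basin centre from its rim corners in both cameras.

```bash
python3 - <<'E'
from h import *
np.set_printoptions(precision=4,suppress=True)
t=cv2.imread('pics/top13.png');s=cv2.imread('pics/scene0.png')
T=dict(np.load('t10.npz'));S=dict(np.load('s10.npz'))
X=[onz(T,*p,.09) for p in [(76,241),(183,236),(184,377),(72,381)]];print(np.array(X),np.mean(X,0))
X=[onz(S,*p,.09) for p in [(337,100),(420,134),(376,201),(290,140)]];print(np.array(X),np.mean(X,0))
crop(t,55,220,205,400,3.3,'pics/t_basin.png');crop(s,280,90,430,215,5,'pics/s_basin.png')
E
```

```text
[[0.5806 0.4254 0.09  ]
 [0.5918 0.2201 0.09  ]
 [0.327  0.2058 0.09  ]
 [0.3188 0.4113 0.09  ]] [0.4546 0.3156 0.09  ]
[[0.3354 0.4056 0.09  ]
 [0.5828 0.4228 0.09  ]
 [0.6264 0.1652 0.09  ]
 [0.3418 0.2034 0.09  ]] [0.4716 0.2993 0.09  ]
```

View pics/t_basin.png

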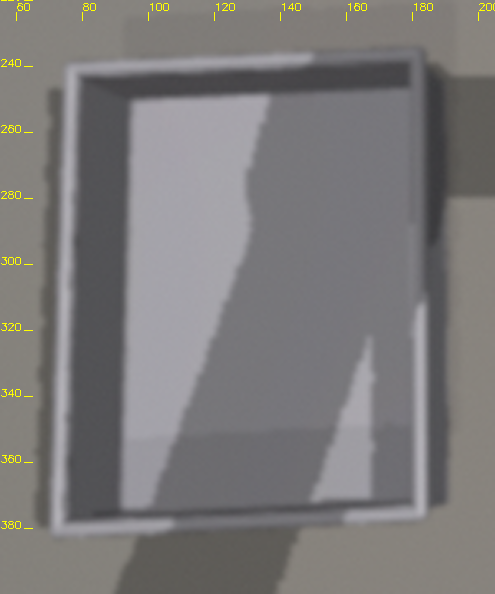

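View pics/s_basin.png

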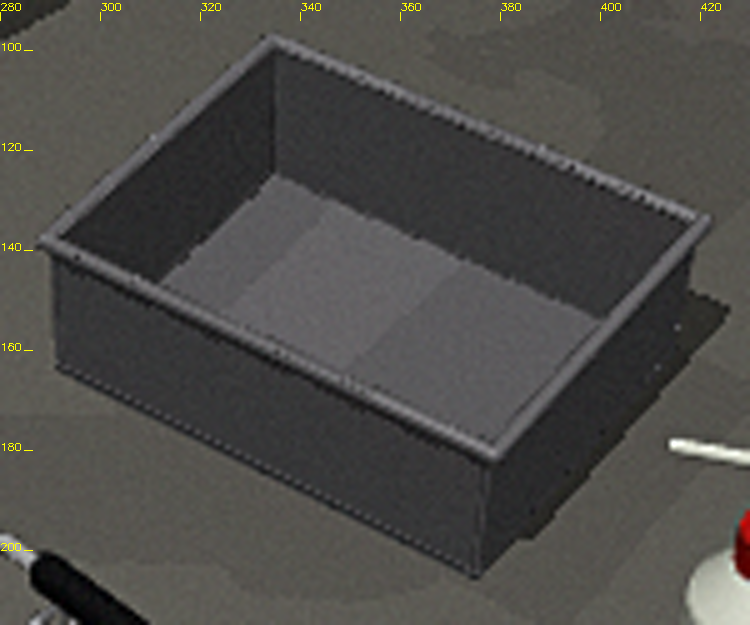

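I misread one scene corner as the basin's base; the rim corner is at (379,181). The top-view rim gives the centre as (0.455, 0.316), so I'll move there gently.

Call:
apply_moves(plan=[[[0, 0.2, 0, -0.2, 0.5, 0, 0.8], [0, 0, 0, -0.4, 1.2, 0, 0.8], [0, 0, 0, -0.6, 2.0, 0, 0.8], [0, 0, 0, -0.8, 2.5, 0, 0.8], [0, 0, 0, -0.9, 2.8, 0, 0.8], [0, 0, 0, -0.9, 2.8, 0, 0.8], [0, 0, 0, -0.9, 2.8, 0, 0.8], [0, 0, 0, -0.9, 2.8, 0, 0.8]]])

```text
time: 24.6
tcp_pos: [0.4932, 0.1764, 0.2786]
orientation: [0.048, 0.999, -0.0, -0.004]
wrist_force: [1.0, -0.8, -3.7]
finger_gap: 0.0122
```

```bash
python3 st.py
```

```text
t 24.6 q [-0.4231  0.2196  0.02    1.8678 -0.0082  1.0607  1.0754] p [0.4932 0.1764 0.2786] gap 0.012182607258863751 
F [ 1.0203 -0.7965 -3.7416] toolY [ 0.0958  0.9954 -0.0006] Z [-0.007   0.0001 -1.    ] jaw az 84.50112490873788
```

Call:
apply_moves(plan=[[[0, -0.3, 0, -0.7, 2.6, 0.1, 0.8], [0, 0, 0, -0.7, 2.5, 0, 0.8], [0, 0, 0, -0.6, 2.3, 0, 0.8], [0, 0, 0, -0.6, 2.0, 0, 0.8], [0, 0, 0, -0.4, 1.6, 0, 0.8], [0, 0, 0, -0.2, 1.1, 0, 0.8], [0, 0, 0, 0, 0.6, 0, 0.8], [0, 0, 0, 0, 0.2, 0, 0.8]]])

```text
time: 25.6
tcp_pos: [0.4542, 0.3164, 0.2783]
orientation: [0.043, 0.999, 0.0, -0.003]
wrist_force: [0.6, -0.5, -3.7]
finger_gap: 0.0123
```

Call:
apply_moves(plan=[[[0, 0, 0, 0, 0, 0, 0.8], [0, 0, 0, 0, 0, 0, 0.8], [0, 0, 0, 0, 0, 0, 0.8], [0, 0, 0, 0, 0, 0, 0.8], [0, 0, 0, 0, 0, 0, 0.8], [0, 0, 0, 0, 0, 0, 0.8], [0, 0, 0, 0, 0, 0, 0.8], [0, 0, 0, 0, 0, 0, 0.8]]])

```text
time: 26.6
tcp_pos: [0.4552, 0.3143, 0.2783]
orientation: [0.045, 0.999, -0.0, -0.002]
wrist_force: [0.2, -0.6, -3.5]
finger_gap: 0.0123
```

```bash
python3 st.py;  python3 - <<'E'
from h import *
c=cam('wrist');cv2.imwrite('pics/wrist17.png',c['pixels'])
c=cam('scene');cv2.imwrite('pics/scene17.png',c['pixels']);np.savez('s17.npz',**c);crop(c['pixels'],240,60,440,220,4,'pics/s17c.png')
c=cam('top');cv2.imwrite('pics/top17.png',c['pixels']);np.savez('t17.npz',**c)
E
```

```text
t 26.6 q [-0.613   0.2736 -0.0608  1.7982  0.0158  1.0747  0.8015] p [0.4552 0.3143 0.2783] gap 0.01225163439122089 
F [ 0.205  -0.6458 -3.4586] toolY [ 0.09    0.9959 -0.0012] Z [-0.005  -0.0007 -1.    ] jaw az 84.83380289010942
```

View pics/wrist17.png

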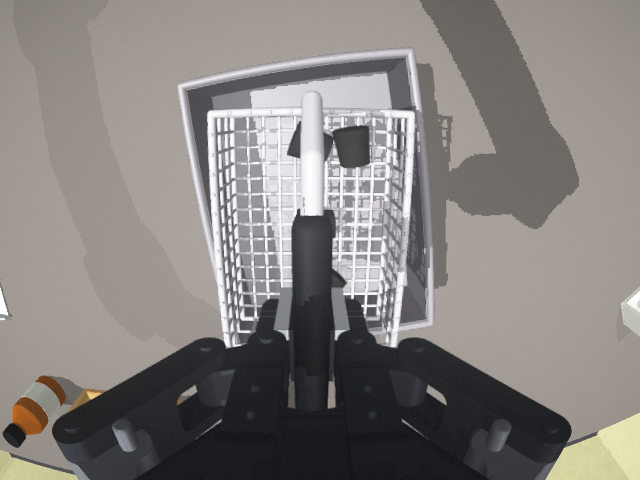

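View pics/s17c.png

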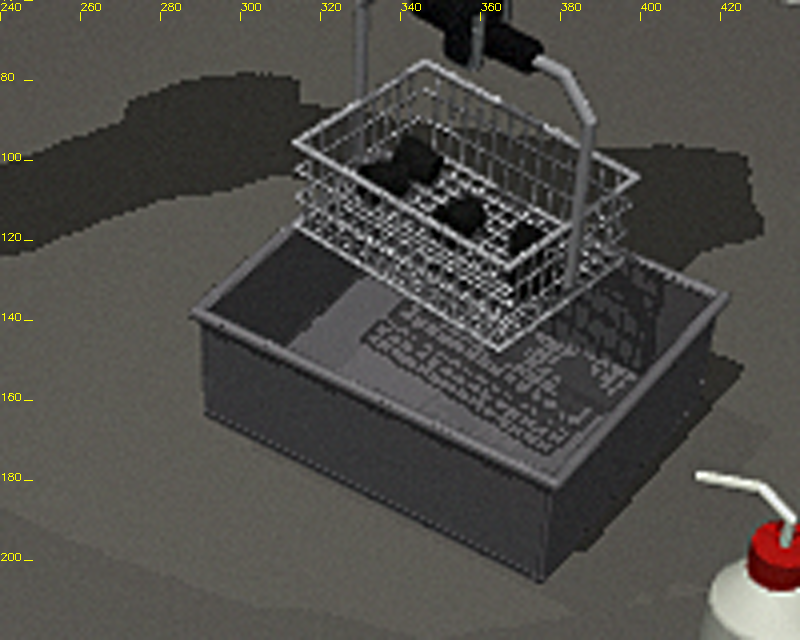

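View pics/top17.png

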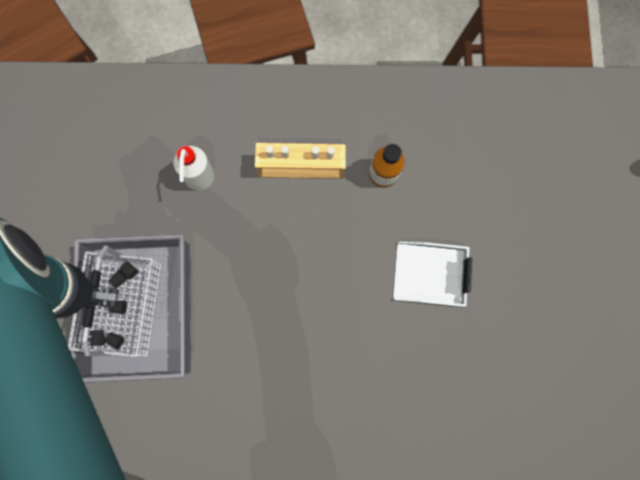

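The top view shows five stoppers in the basket: a touching pair at (122,275), then (118,306), (97,338) and (114,341). As a final check I'll measure the basket's height, level and offset, and whether it is at rest.

```bash
python3 - <<'E'
from fit import *
np.set_printoptions(precision=4,suppress=True)
S=dict(np.load('s17.npz'))
b=dict(bask);b['bpm']=(.084,-.059,0)
o=[(S,'mm',313.3,95.5,0),(S,'pm',367,126.8,0),(S,'pp',399.3,104.5,0),(S,'mp',346.3,75.8,0),(S,'bpm',364.8,147.5,0)]
x,r=fit(o,b,[.455,.315,.13,-.1]);print(x,'offset',np.hypot(x[0]-.4546,x[1]-.3156));print(r)
q=robot.get_obs();print(q['time'],q['tcp_pos'],np.abs(q['qvel']).max(),q['finger_gap'],q['wrist_force'])
T=cam('top');t=[onz(T,*p,.013) for p in [(393,301),(397,242)]];print(t)
E
```

```text
[ 0.4413  0.3368  0.1132 -0.0941] offset 0.02506618685795607
[[ 0.5902  0.4482]
 [-0.2197 -0.08  ]
 [-0.2495 -0.8704]
 [ 0.0984 -0.4015]
 [-0.126   0.9506]]
26.75 [0.4552 0.3143 0.2783] 0.018986045231741626 0.012119271834760215 [ 0.2789  0.3019 -4.2539]
[array([ 0.4752, -0.1945,  0.013 ]), array([ 0.5969, -0.2054,  0.013 ])]
```

```bash
python3 - <<'E'
from fit import *
np.set_printoptions(precision=4,suppress=True)
c=cv2.imread('pics/top17.png');crop(c,60,225,200,390,4,'pics/t17c.png')
E
```

```text
(no output)
```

View pics/t17c.png

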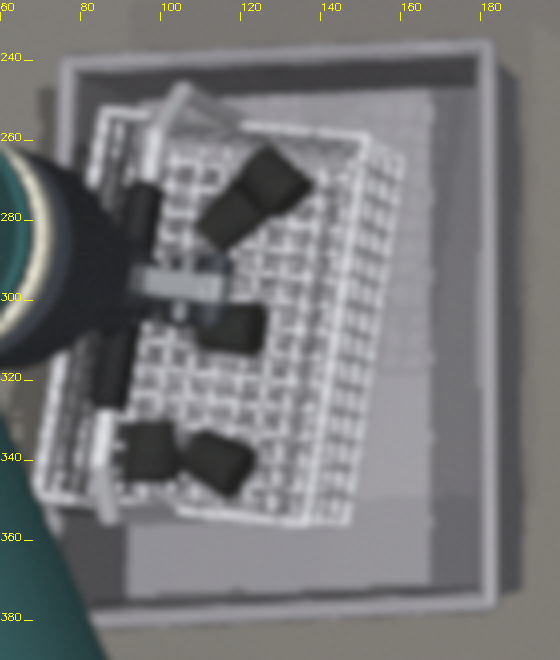

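Five stoppers are clearly visible, at (126,269), (115,280), (118,307), (97,338) and (115,341). I'll repeat the fit with both views.

```bash
python3 - <<'E'
from fit import *
np.set_printoptions(precision=4,suppress=True)
S=dict(np.load('s17.npz'));T=dict(np.load('t17.npz'))
b=dict(bask);b['bpm']=(.084,-.059,0)
o=[(S,'mm',313.3,95.5,0),(S,'pm',367,126.8,0),(S,'pp',399.3,104.5,0),(S,'mp',346.3,75.8,0),(S,'bpm',364.8,147.5,0),
(T,'pp',86,253,0),(T,'pm',151,259,0),(T,'mm',136,356,0),(T,'mp',71,348,0),(T,'bpm',160,265,0)]
x,r=fit(o,b,[.455,.315,.13,-.1]);print(x,'offset',np.hypot(x[0]-.4546,x[1]-.3156));print(r)
for n,a,bb in [('pp',(399.3,104.5),(86,253)),('pm',(367,126.8),(151,259)),('mm',(313.3,95.5),(136,356)),('mp',(346.3,75.8),(71,348))]: print(n,tri([ray(S,*a),ray(T,*bb)]))
E
```

```text
[ 0.4537  0.3171  0.1291 -0.0965] offset 0.0016974762116405966
[[-0.5366  0.6719]
 [-0.3111  0.9551]
 [ 0.4792 -0.3439]
 [-0.2193 -0.5705]
 [-0.2606  2.4278]
 [-1.8977 -1.2775]
 [ 0.4229 -0.365 ]
 [ 0.0467  1.0395]
 [-4.4406  1.7528]
 [ 0.685  -1.0759]]
pp (array([0.5418, 0.3655, 0.1934]), [np.float64(0.0012377918286642336), np.float64(0.001237791828664042)])
pm (array([0.5312, 0.2509, 0.1959]), [np.float64(0.0005932472899417314), np.float64(0.000593247289941696)])
mm (array([0.3663, 0.2659, 0.1971]), [np.float64(0.00016942904452807512), np.float64(0.00016942904452802265)])
mp (array([0.3798, 0.3766, 0.1974]), [np.float64(0.001560900315831247), np.float64(0.0015609003158313752)])
```

The rim corners stand at z 0.193-0.197, which makes the basket level with its underside about 0.13 m up, and the centre is 2 mm off the basin's. I'll hand in.

```bash
python3 - <<'E'
from h import *
print(robot.close_job());o=robot.get_obs();print(o['time'],o['tcp_pos'],o['finger_gap'])
E
```

```text
the job is handed in; nothing more can be done
None
the job is handed in; nothing more can be done
```

The job is done and handed in at about 27 s. I poured all five stoppers into the basket, set the empty tray back on the bench and let it go. I then lifted the basket by its handle and left it held over the middle of the basin.

**Last checks:**
- **Stoppers:** the top camera shows all five in the basket.
- **Basket height and level:** the four rim corners measured 0.193 to 0.197 m high, so it hangs level. Its underside is about 0.13 m up, clear of the 0.09 m rim.
- **Basket position:** its centre is about 2 mm from the basin's centre.
- **Grip:** the jaws were steady at a 12 mm gap with about 4 N of weight on the wrist, and the arm was almost still.
- **Everything else:** the tray looked flat and empty on the bench, and the bottles and the test-tube stand had not moved.

**Checks that disagreed:**
- **Basket height:** a fit from the scene camera alone gave about 0.113 m and a 25 mm offset. I put that down to weak depth in one view. The two-view fit (0.129 m) agreed better with the arm's own position (0.136 m), although one partly hidden corner was still off by about 4 px.
- **Basin fit:** the first fit was off by up to 4.6 px, and a later scene-camera check misread one basin corner. The centre I used came from the rim in the top camera.

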